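# Hang lacquered knobs to dry, close the tins, set the timer

## Robot

A 6-joint arm with a two-finger parallel gripper is mounted at the origin on the work surface. World frame = base frame: x ahead of the robot, y to its left, z up, the work surface at z = 0. Lengths are in mm, angles in rad, forces in N, time in s.
With the tool pointing down it reaches from about 350 to 975 mm from the base axis. Payload 7.1 kg.
Tool frame: the origin (TCP) lies between the finger pads; the fingertips stand 19 mm ahead of it and the grasp point (between the pads) is the TCP (ctrl.finger_overhang is the distance from the TCP to the fingertips, in mm); z points along the fingers, y is the line along which they close (so a half turn about z gives the same grasp; the last joint's range is limited). The gripper opens to 88 mm and grips with 3 to 60 N. Pads are 20 mm wide; open, the fingers measure 115 mm over their backs; the gripper's body (75 mm by 178 mm) begins 61 mm behind the grasp point.
Start: joints at [-1.204, 0.423, 1.63, -0, 1.089, -0.019], TCP at [235.204, -579.037, 241.675] pointing down, gripper open.
Joint ranges: [-3, 3], [-0.9, 2.11], [0.09, 2.58], [-1.31, 4.45], [0.11, 2.69], [-2.54, 2.54]. Speed limits (rad/s): [2.39, 2.39, 3.01, 3.14, 3.14, 3.14].

## Interface

Orientations are given as a rotation vector (axis times angle).
In Python, from workcell import ctrl gives the robot as it stands. The module is installed in compiled form; this text tells all that it offers.
- The arm moves only by the tool arm_command, never from a script. Its argument "rows" is one flat list of numbers, 7 for each row, row after row: the turn, a rotation vector about the tool's x, y, z scaled (see below), then the shift along the tool's x, y, z scaled (see below), then the opening, from -1 (shut) to 1 (fully open). A call has 1 to 5 rows; each row is the pose to reach, as a shift and turn from the pose commanded when the call began, along the tool's axes at that moment, turning the shorter way round; what a row does not reach only later rows make up. The controller multiplies each number of a shift by 80 mm and each number of a turn by 180 degrees. A row lasts 1/10 s, in which the tool goes at most 50 mm and 8.59 degrees, less where a joint would pass 70% of its speed; a pose out of reach is approached as far as the arm can. A call with a number of a shift or a turn outside -1 to 1 is refused whole. A call with a gripper value outside its range is refused whole. The fingers move at their own pace and stop on an object; the grip force is fixed at half the most. Time passes only in rows, so rows that repeat a pose let the fingers close. It gives the time, the measured TCP pose, the force, the opening and the grip force at its end, in the units of the state.
- ctrl.get_obs(): the state, without advancing time (a new reading comes with each control period).
- ctrl.get_image(name): name is "side" or "top" or "wrist"; returns (picture, depth): 384x512x3 uint8, red, green, blue; 384x512 float32, mm along the optical axis (not along the pixel's ray), 0 where there is no reading.
- ctrl.camera_params(name): a dict with "camera_matrix" (3x3 intrinsics, pixels), "k1" (the pictures are not rectified: a ray, as slopes to the right and down, at radius r is drawn at 1 + k1 r^2 times it, then the intrinsics apply), "world_to_cam" (4x4, takes a point from world to camera coordinates); the wrist camera has in their place "tool_from_camera" (4x4, takes a point from camera to tool coordinates, whose origin is the TCP and whose axes are the flange's). Camera axes: x right, y down, z forward; pixel columns grow to the right and rows downward; lengths in mm; the calibration is good to about 2 mm. A picture is of the moment at which its call begins: read the wrist's pose just before it. camera_params takes no time and is no camera call.
- ctrl.close_job(): hands the job in; it is judged then, once.
The state is a dict: "t": time; "qpos": joint angles; "qvel": joint speeds; "joint_torque": joint torques, N m; "ee_pos": TCP position; "orientation": TCP orientation; "ft_force": force on the tool from outside, world axes, zero at the start; "moment": the same for the moment, N m; "width": finger opening in mm; "grasp_force": force on a finger pad.
Only numpy, scipy, OpenCV 4.12 (cv2) and the standard library are available. Lean on these libraries where they do the work, as an engineer would, in place of code of your own. Each camera call takes 0.05 s, during which the arm holds its last target. There are 200 camera calls.

## Task

Put the freshly lacquered brass knobs away to dry: slide both hangers along the bent rail, round its corners, until the leading one is up against the rubber stop at the far end of the rail and the other is close up against it. Only when both are there, bring the drying timer to its setting, thumbwheels at 5 on the left and 2 on the right. Also press the lid of every lacquer tin on the bench fully home, at any time, with the tins left upright, and leave the jar and the cup where they stand.

Things in the scene. Friction and masses are not known exactly. Their poses are not given: they have to be found in the camera images.
- rail: fixed drying rail: 6 mm steel rod bent in one level, centre line 170 mm above the bench, ends turned down into wooden feet 56 mm wide. Origin on the bench under its middle, z up, x along the first leg in the direction of travel. From above (x, y in mm) it runs straight (-190, 58), corner (-20, 58), corner (11, -58), straight to (195, -58); corners 75 degrees, rounded to a 40 mm radius
- rail_start (a point): on the rod's centre line at the face of the rubber collar (30 mm across) at the loading end; same axes as the rail
- rail_bend1 (a point): sharp corner point between first and second leg, at rod height (the rod itself passes inside it, on the rounded curve)
- rail_bend2 (a point): sharp corner point between second and last leg, at rod height
- rail_stop (a point): on the rod's centre line at the near face of the rubber stop collar (30 mm across, 10 mm long) at the drying end; the last leg runs to it along the rail's +x
- h1_ring (a point): leading hanger (nearer to the bends): centre of its steel ring threaded on the rod: 18 mm hole, 26 mm outside, 10 mm long; x is the ring's axis (along the rod), z up. Hanging, this point is 6.5 mm below the rod's centre line. A grip tab stands 13 to 57 mm above it, a brass knob 40 mm wide hangs 35 to 63 mm below it, so hangers pushed together are 40 mm apart. About 110 g
- h1_tab (a point): middle of that hanger's upright grip tab, 40 mm above its ring's centre: aluminium, 20 mm along the rod (x), 10 mm thick across it (y), 44 mm tall; same axes as the ring
- h2_ring (a point): following hanger (it cannot pass the other): centre of its steel ring threaded on the rod: 18 mm hole, 26 mm outside, 10 mm long; x is the ring's axis (along the rod), z up. Hanging, this point is 6.5 mm below the rod's centre line. A grip tab stands 13 to 57 mm above it, a brass knob 40 mm wide hangs 35 to 63 mm below it, so hangers pushed together are 40 mm apart. About 110 g
- h2_tab (a point): middle of that hanger's upright grip tab, 40 mm above its ring's centre: aluminium, 20 mm along the rod (x), 10 mm thick across it (y), 44 mm tall; same axes as the ring
- tin1_lidtop (a point): centre of the top face of the push-in lid of a loose steel lacquer tin (72 mm wide, 62 mm tall, about 0.6 kg, may be absent); the lid is a disc 56 mm wide; z up. Fully home the lid's top is 64 mm above the bench
- tin1_lid (a joint): how far that tin's lid has been pressed in, m: 0 stands 6 mm proud, 0.006 is fully home; it moves stiffly (about 7 N) and stays
- tin2_lidtop (a point): centre of the top face of the push-in lid of a loose steel lacquer tin (80 mm wide, 80 mm tall, about 0.6 kg, may be absent); the lid is a disc 64 mm wide; z up. Fully home the lid's top is 82 mm above the bench
- tin2_lid (a joint): how far that tin's lid has been pressed in, m: 0 stands 6 mm proud, 0.006 is fully home; it moves stiffly (about 7 N) and stays
- tin3_lidtop (a point): centre of the top face of the push-in lid of a loose steel lacquer tin (72 mm wide, 62 mm tall, about 0.6 kg, may be absent); the lid is a disc 56 mm wide; z up. Fully home the lid's top is 64 mm above the bench
- tin3_lid (a joint): how far that tin's lid has been pressed in, m: 0 stands 6 mm proud, 0.006 is fully home; it moves stiffly (about 7 N) and stays
- tin4_lidtop (a point): centre of the top face of the push-in lid of a loose steel lacquer tin (80 mm wide, 80 mm tall, about 0.6 kg, may be absent); the lid is a disc 64 mm wide; z up. Fully home the lid's top is 82 mm above the bench
- tin4_lid (a joint): how far that tin's lid has been pressed in, m: 0 stands 6 mm proud, 0.006 is fully home; it moves stiffly (about 7 N) and stays
- wheel_left_axis (a point): centre of the left thumbwheel (left seen from the robot, on the timer's +y side), on its axle 50 mm above the bench, level with the housing's top. Wheel 70 mm wide, 12 mm thick, upper half exposed; y is the axle (the point turns with the wheel). The two wheels are 60 mm apart on one axle
- wheel_left (a joint): left thumbwheel, rad: 0 is digit 0, then 0.349 (20 degrees) a digit, up to 7 at 2.443; growing, the wheel's top moves away from the robot (timer's +x). Its white stripe leans 70 degrees towards the robot at 0, 70 degrees away at 7 (eight ticks on the end cheeks). No clicks: friction of 0.06 N m holds it where it is left
- wheel_right_axis (a point): centre of the right thumbwheel (right seen from the robot, on the timer's -y side), on its axle 50 mm above the bench, level with the housing's top. Wheel 70 mm wide, 12 mm thick, upper half exposed; y is the axle (the point turns with the wheel). The two wheels are 60 mm apart on one axle
- wheel_right (a joint): right thumbwheel, rad: 0 is digit 0, then 0.349 (20 degrees) a digit, up to 7 at 2.443; growing, the wheel's top moves away from the robot (timer's +x). Its white stripe leans 70 degrees towards the robot at 0, 70 degrees away at 7 (eight ticks on the end cheeks). No clicks: friction of 0.06 N m holds it where it is left
- timer: fixed drying timer: grey housing 110 (x) by 150 (y) by 50 mm tall with a round end cheek standing 46 mm above it at y = -71 and +71 mm (4 mm thick); origin on the bench under its middle, x away from the robot, y along the axle
- jar: bystander: glass jar 72 mm wide, 110 mm tall, origin under its middle; leave it alone
- pot: bystander: white cup 80 mm wide, 90 mm tall, origin under its middle; leave it alone
Not all that is in view belongs to the job. Leave any turquoise look-alike of the part that bears tin1_lidtop alone.

How it is judged:
By the outcome, as a careful person would: the job done as asked, in the order asked, and still so for the second after the job is handed in, with the robot touching nothing.
Of tin1, tin2, tin3, tin4 only 2 to 4 are there at a start; the rules pass over those that are not, and their reading is None.
At some moment in a run one of tin1, tin2, tin3, tin4 may be knocked a few centimetres aside while the robot is not near it.
Once in a run the grip may slacken for a moment while it holds something.
It also fails if it takes over 208 s, if anything falls off the work surface, if the arm or the gripper's body presses on something with over 40 N, if the wrist force passes 120 N, or if a joint passes its speed limit or range.

## Working session

There is one attempt and no reset: what is moved stays moved. The work goes in short steps, Python scripts to look and compute and a tool call to move; the robot and the scene stay as the last step left them, time stands still between calls to the robot, and variables do not carry over. Pictures are saved under pics/ and viewed, at most 14 in all, crops included, and the job is handed in when it is done.

Besides the shell and the picture viewer there is one more tool, called after "Call:" as name(argument=value, ...), one argument or row to a line, values as JSON. arm_command: Moves the arm, as the interface text tells. Shifts and turns lie within -1 to 1; 1 stands for 80 mm of shift or 180 degrees of turn. Its arguments: {"type":"object","properties":{"rows":{"type":"array","items":{"type":"number"}}},"required":["rows"]}

```bash
mkdir -p pics; cat > h.py <<'E'
import numpy as np, cv2
from scipy.spatial.transform import Rotation as R
from workcell import ctrl
def snap(name,fn=None):
    o=ctrl.get_obs(); im,d=ctrl.get_image(name); p=ctrl.camera_params(name)
    if name=="wrist":
        T=np.eye(4);T[:3,:3]=R.from_rotvec(o['orientation']).as_matrix();T[:3,3]=o['ee_pos']
        c2w=T@np.array(p['tool_from_camera'])
    else: c2w=np.linalg.inv(np.array(p['world_to_cam']))
    K=np.array(p['camera_matrix'])
    np.savez(f'{name}.npz',im=im,d=d,c2w=c2w,K=K,k1=p['k1'])
    if fn: cv2.imwrite('pics/'+fn,cv2.cvtColor(im,cv2.COLOR_RGB2BGR))
    return load(name)
def load(name): return dict(np.load(f'{name}.npz'))
def ray(s,u,v):
    D=np.array([s['k1'],0,0,0,0],float)
    return cv2.undistortPoints(np.array([[[u,v]]],float),s['K'],D)[0,0]
def cloud(s):
    h,w=s['d'].shape
    g=np.stack(np.meshgrid(np.arange(w),np.arange(h)),-1).reshape(-1,1,2).astype(float)
    r=cv2.undistortPoints(g,s['K'],np.array([s['k1'],0,0,0,0],float)).reshape(h,w,2)
    P=np.concatenate([r,np.ones((h,w,1))],-1)*s['d'][...,None]
    W=P@s['c2w'][:3,:3].T+s['c2w'][:3,3]; W[s['d']<=0]=np.nan
    return W
def onz(s,u,v,z):
    a=s['c2w'][:3,:3]@np.r_[ray(s,u,v),1]; o=s['c2w'][:3,3]
    return o+a*(z-o[2])/a[2]
def proj(s,P):
    w2c=np.linalg.inv(s['c2w']); D=np.array([s['k1'],0,0,0,0],float)
    return cv2.projectPoints(np.atleast_2d(P).astype(float),cv2.Rodrigues(w2c[:3,:3])[0],w2c[:3,3],s['K'],D)[0].reshape(-1,2)
def crop(s,fn,u0,v0,u1,v1,k):
    c=s['im'][v0:v1,u0:u1]; cv2.imwrite('pics/'+fn,cv2.cvtColor(cv2.resize(c,None,fx=k,fy=k,interpolation=cv2.INTER_CUBIC),cv2.COLOR_RGB2BGR))
E
python3 - <<'E'
from h import *
a=snap('top','top0.png');b=snap('side','side0.png')
print(a['c2w'].round(2),b['c2w'].round(2)); o=ctrl.get_obs(); print(o)
print(ctrl.camera_params('wrist'))
E
```

```text
[[-0.00000e+00 -1.00000e+00  9.00000e-02  5.46430e+02]
 [-1.00000e+00  0.00000e+00 -2.00000e-02  1.37800e+01]
 [ 2.00000e-02 -9.00000e-02 -1.00000e+00  1.07032e+03]
 [ 0.00000e+00  0.00000e+00  0.00000e+00  1.00000e+00]] [[-8.8000e-01 -2.6000e-01  4.0000e-01  1.3121e+02]
 [-4.8000e-01  4.8000e-01 -7.3000e-01  8.9883e+02]
 [-0.0000e+00 -8.4000e-01 -5.5000e-01  8.2669e+02]
 [ 0.0000e+00  0.0000e+00  0.0000e+00  1.0000e+00]]
{'t': 0.1, 'qpos': array([-1.20398987e+00,  4.23763511e-01,  1.63060230e+00, -1.92670332e-05,
        1.08860325e+00, -1.90201136e-02]), 'qvel': array([-0.00055531, -0.0007432 , -0.00174166,  0.00095201,  0.0013637 ,
        0.00023161]), 'joint_torque': array([ 3.19291412e-04, -5.45612025e+01, -2.74323893e+01,  6.45062048e-02,
        1.88749441e-02, -3.79151243e-05]), 'ee_pos': array([ 235.04050251, -578.60859208,  240.98441125]), 'orientation': array([-3.08198537e+00, -6.02057275e-01,  4.00303838e-04]), 'ft_force': array([-0.30310198, -0.05743646,  0.00727063]), 'moment': array([-0.02800237, -0.01430394, -0.01722936]), 'grasp_force': 0.0, 'width': 88.0538017101238}
{'camera_matrix': array([[318.22203692,   0.        , 255.71740167],
       [  0.        , 318.22203692, 188.62202348],
       [  0.        ,   0.        ,   1.        ]]), 'k1': -0.04189774789120298, 'tool_from_camera': array([[-3.86853953e-04, -9.64191613e-01, -2.65206304e-01,
         7.26309394e+01],
       [ 9.99998850e-01,  1.59320053e-05, -1.51661181e-03,
        -3.77631449e-01],
       [ 1.46652966e-03, -2.65206586e-01,  9.64190498e-01,
        -1.43012076e+02],
       [ 0.00000000e+00,  0.00000000e+00,  0.00000000e+00,
         1.00000000e+00]])}
```

View pics/top0.png

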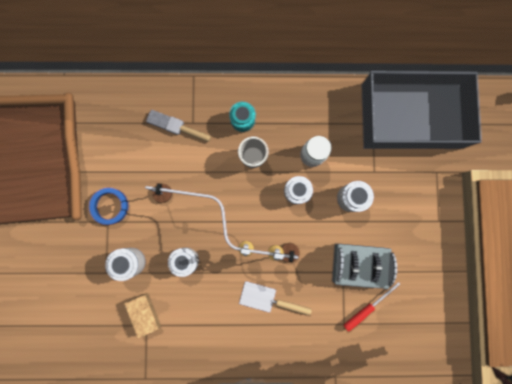

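View pics/side0.png

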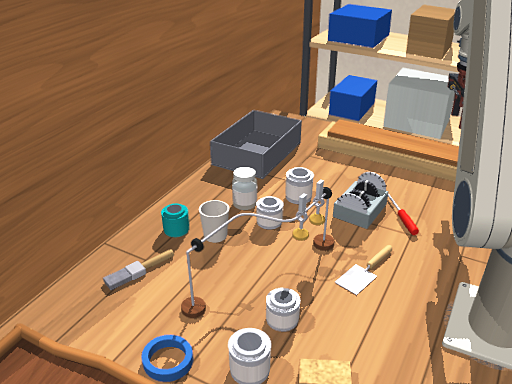

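```bash
python3 - <<'E'
from h import *
a=load('top');crop(a,'c1.png',145,175,305,275,5)
W=cloud(a)
for n,u,v in [('tinA',299,184),('tinB',357,189),('tinC',181,257),('tinD',121,265),('turq',242,113),('jar',317,143),('cup',253,140)]:
    print(n,onz(a,u,v,60).round(0))
    P=W[v-20:v+22,u-20:u+20].reshape(-1,3); P=P[(P[:,2]>25)&np.isfinite(P[:,2])]
    top=np.percentile(P[:,2],95); Q=P[P[:,2]>top-4]
    print(n,'top',top.round(1),'n',len(Q),'mid',((Q.min(0)+Q.max(0))/2).round(1),'ext',(Q.max(0)-Q.min(0)).round(0), 'zmax',P[:,2].max().round(1))
s=load('side');crop(s,'c2.png',225,160,485,355,3)
E
```

```text
tinA [ 659. -122.   60.]
tinA top 72.5 n 269 mid [ 643.2 -118.6   72.6] ext [52. 52.  8.] zmax 76.7
tinB [ 645. -282.   60.]
tinB top 90.5 n 350 mid [ 624.9 -276.7   90. ] ext [62. 63.  7.] zmax 93.5
tinC [462. 199.  60.]
tinC top 72.4 n 283 mid [449.9 196.9  71.4] ext [53. 53.  6.] zmax 74.5
tinD [442. 359.  60.]
tinD top 90.3 n 405 mid [444.8 349.9  90.3] ext [62. 62.  8.] zmax 94.2
turq [859.  35.  60.]
turq top 72.6 n 253 mid [855.7  36.4  71.7] ext [52. 53.  6.] zmax 74.8
jar [ 774. -173.   60.]
jar top 112.1 n 361 mid [ 750.8 -166.7  112.4] ext [62. 59.  9.] zmax 116.7
cup [782.   5.  60.]
cup top 90.6 n 106 mid [751.    6.3  90.7] ext [66. 78.  8.] zmax 94.8
```

View pics/c1.png

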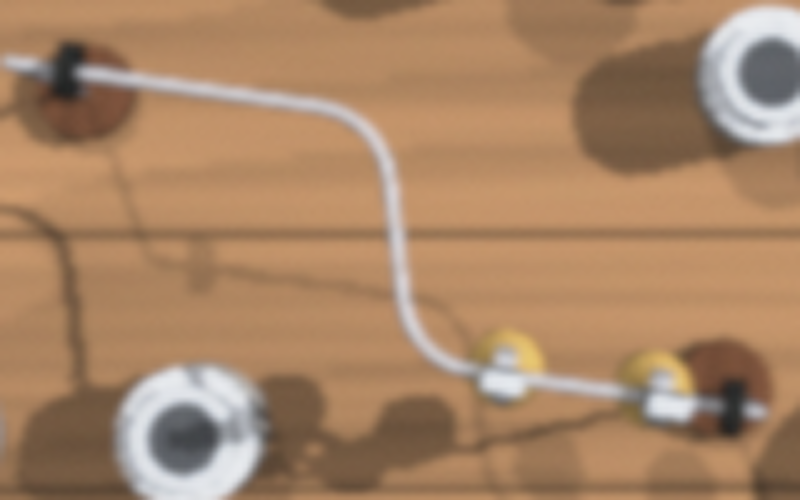

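View pics/c2.png

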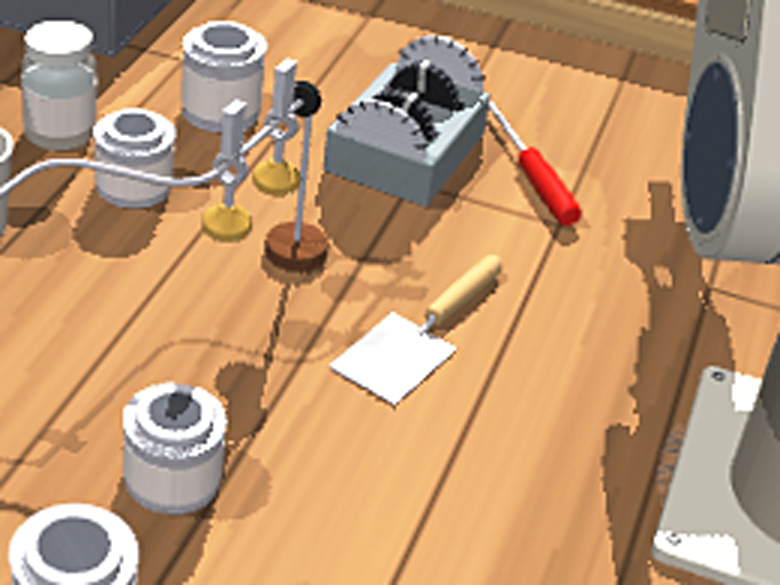

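```bash
cat >> h.py <<'E'
def railpts():
    # polyline with rounded corners in rail frame, returns Nx2 dense by arc length (1mm), tangent
    V=np.array([[-190,58],[-20,58],[11,-58],[195,-58]],float); r=40; out=[V[0]]
    for i in (1,2):
        a=(V[i-1]-V[i]);a/=np.linalg.norm(a);b=(V[i+1]-V[i]);b/=np.linalg.norm(b)
        th=np.arccos(a@b); d=r/np.tan(th/2); c=V[i]+(a+b)/np.linalg.norm(a+b)*r/np.sin(th/2)
        p0=V[i]+a*d;p1=V[i]+b*d; t0=np.arctan2(*(p0-c)[::-1]);t1=np.arctan2(*(p1-c)[::-1])
        dt=(t1-t0+np.pi)%(2*np.pi)-np.pi
        for t in t0+dt*np.linspace(0,1,60): out.append(c+r*np.array([np.cos(t),np.sin(t)]))
    out.append(V[3]); out=np.array(out)
    s=np.r_[0,np.cumsum(np.linalg.norm(np.diff(out,axis=0),axis=1))]
    S=np.arange(0,s[-1],1.); return S,np.stack([np.interp(S,s,out[:,k]) for k in (0,1)],1)
def rail2w(p,pose):
    c,s_=np.cos(pose[2]),np.sin(pose[2]); return np.atleast_2d(p)@np.array([[c,s_],[-s_,c]])+np.asarray(pose[:2])
E
python3 - <<'E'
from h import *
from scipy.optimize import least_squares
from scipy.spatial import cKDTree
a=load('top')
px=[(100,75),(200,91),(260,99),(320,104),(372,140),(390,185),(397,240),(404,290),(425,340),(455,366),(545,380),(600,391)]
P=np.array([onz(a,(x+.5)/5-.5+145,(y+.5)/5-.5+175,170)[:2] for x,y in px])
E=np.array([onz(a,(x+.5)/5-.5+145,(y+.5)/5-.5+175,170)[:2] for x,y in [(7,63),(768,411)]])
S,rp=railpts()
f=lambda q:np.r_[cKDTree(rail2w(rp,q)).query(P)[0],0.05*(rail2w([[195,-58],[-190,58]],q)-E).ravel()]
best=least_squares(f,[550,0,np.pi/2])
q=best.x;print(q,f(q).round(1),(rail2w([[195,-58],[-190,58]],q)-E).round(1))
np.save('rail.npy',q)
for n,x,y in [('stop',68,70),('start',733,407)]:
    w=onz(a,(x+.5)/5-.5+145,(y+.5)/5-.5+175,170)[:2]
    c,s=np.cos(q[2]),np.sin(q[2]);print(n,w,np.array([[c,s],[-s,c]])@(w-q[:2]))
for n,x,y in [('h1tab',503,382),('h2tab',669,405)]: # tab top z=170-6.5+57
    w=onz(a,(x+.5)/5-.5+145,(y+.5)/5-.5+175,220)[:2]
    c,s=np.cos(q[2]),np.sin(q[2]);print(n,w,np.array([[c,s],[-s,c]])@(w-q[:2]))
W=cloud(a)
P=W[165:275,145:305].reshape(-1,3);P=P[(P[:,2]>195)&(P[:,2]<235)]
for k in P[np.argsort(P[:,1])].round(0)[::6]:print(k)
# timer crop
print(onz(a,365,268,50)); crop(a,'c3.png',325,235,405,295,9)
P=W[235:300,325:405].reshape(-1,3)
for lo,hi in((45,55),(60,100)):
    Q=P[(P[:,2]>lo)&(P[:,2]<hi)];r=cv2.minAreaRect(Q[:,:2].astype(np.float32));print(lo,r,Q[:,2].max())
E
```

```text
[554.74568327  80.85961869   1.42969165] [ 0.4  0.7  0.4  1.3  1.4  0.4  0.1  0.5  1.6  0.1  0.4  1.2 -0.  -0.
  0.   0.2] [[-0.  -0.6]
 [ 0.1  3.4]]
stop [636.15493505 236.66455251] [165.70557064 -58.68822316]
start [472.47798646 -85.58469331] [-176.35993566   58.04184724]
h1tab [488.36061975  24.52486355] [-65.11104676  57.80253355]
h2tab [477.63925545 -50.91655275] [-141.31048849   57.80749442]
[479. -59. 216.]
[479. -57. 220.]
[472. -55. 220.]
[481. -50. 219.]
[472. -48. 217.]
[475. -45. 221.]
[481. -43. 219.]
[477. -41. 219.]
[488.  16. 220.]
[492.  18. 202.]
[486.  23. 220.]
[486.  25. 220.]
[493.  27. 220.]
[488.  30. 219.]
[493.  32. 218.]
[ 429.01399356 -300.68970888   50.        ]
45 ((434.2178955078125, -294.12908935546875), (148.32325744628906, 110.39665222167969), 84.75701904296875) 54.98850244732421
60 ((434.40106201171875, -295.6834716796875), (148.89340209960938, 90.63738250732422), 84.7960433959961) 98.87447797585992
```

View pics/c3.png

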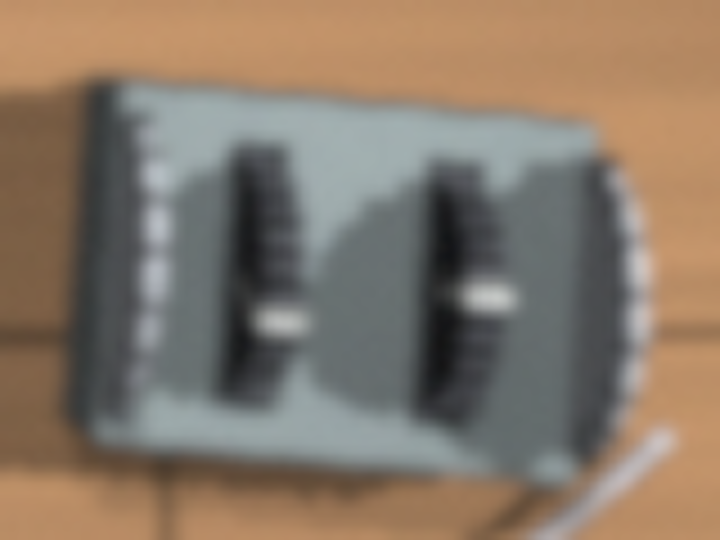

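```bash
cat >> h.py <<'E'
def pose(x,y,z,yaw,tilt=0):
    # tool down, tool x at yaw (deg), tilt: turn about tool y
    c,s=np.cos(np.radians(yaw)),np.sin(np.radians(yaw))
    return np.array([x,y,z],float),np.array([[c,s,0],[s,-c,0],[0,0,-1]])@R.from_euler('y',tilt,degrees=True).as_matrix()
def now():
    o=ctrl.get_obs(); return o['ee_pos'].copy(),R.from_rotvec(o['orientation']).as_matrix()
def row(p0,p1,g):
    t=(R.from_matrix(p0[1].T@p1[1]).as_rotvec()/np.pi); d=p0[1].T@(p1[0]-p0[0])/80
    if abs(d).max()>1: print('TOO FAR')
    return [round(float(v),3)+0 for v in (*t,*d)]+[g]
def call(p0,poses,g):
    r=sum([row(p0,p,g) for p in poses],[]); print(str(r).replace(' ','')); return poses[-1]
def go(p0,p1,g,step=40):
    "free move in as few calls as the limits allow; prints each"
    dR=R.from_matrix(p0[1].T@p1[1]).as_rotvec(); ang=np.degrees(np.linalg.norm(dR)); D=np.linalg.norm(p1[0]-p0[0])
    n=max(1,int(np.ceil(ang/40)))
    for n in range(n,40):
        L=[(p0[0]+(p1[0]-p0[0])*k/n,p0[1]@R.from_rotvec(dR*k/n).as_matrix()) for k in range(n+1)]
        if all(abs(a[1].T@(b[0]-a[0])).max()<=79.5 for a,b in zip(L,L[1:])): break
    for a,b in zip(L,L[1:]):
        m=int(min(5,max(2,np.ceil(D/n/step),np.ceil(ang/n/8)))); call(a,[b]*m,g)
    return p1
def at(s,z,off=0): # point on rail arc length s -> pose with tool x along rail
    q=np.load('rail.npy');S,rp=railpts();w=rail2w(rp,q)
    f=lambda k:np.array([np.interp(k,S,w[:,0]),np.interp(k,S,w[:,1])])
    t=f(s+2)-f(s-2); p=f(s); return pose(p[0],p[1],z,np.degrees(np.arctan2(t[1],t[0])))
def s_of(xy):
    q=np.load('rail.npy');S,rp=railpts();w=rail2w(rp,q); d=np.linalg.norm(w-np.asarray(xy)[:2],axis=1);return S[d.argmin()],d.min()
E
python3 - <<'E'
from h import *
print(s_of([488.4,24.5]),s_of([477.6,-50.9]),s_of([636.2,236.7]))
p=now();print(p[0])
p=go(p,(np.array([235.,-579,285]),p[1]),1.)
p=go(p,at(125,285),1.)
print(p)
E
```

```text
(np.float64(125.0), np.float64(0.2729642175342724)) (np.float64(49.0), np.float64(0.3356608199911774)) (np.float64(427.0), np.float64(0.7756377135367286))
[ 235.04050251 -578.60859208  240.98441125]
[0.0,0.0,0.0,-0.002,0.004,-0.55,1.0,0.0,0.0,0.0,-0.002,0.004,-0.55,1.0]
[0.0,0.0,-0.037,0.641,-0.644,0.001,1.0,0.0,0.0,-0.037,0.641,-0.644,0.001,1.0]
[0.0,0.0,-0.037,0.712,-0.566,0.001,1.0,0.0,0.0,-0.037,0.712,-0.566,0.001,1.0]
[0.0,0.0,-0.037,0.772,-0.48,0.001,1.0,0.0,0.0,-0.037,0.772,-0.48,0.001,1.0]
[0.0,0.0,-0.037,0.823,-0.387,0.0,1.0,0.0,0.0,-0.037,0.823,-0.387,0.0,1.0]
[0.0,0.0,-0.037,0.862,-0.289,0.0,1.0,0.0,0.0,-0.037,0.862,-0.289,0.0,1.0]
[0.0,0.0,-0.037,0.89,-0.188,0.0,1.0,0.0,0.0,-0.037,0.89,-0.188,0.0,1.0]
[0.0,0.0,-0.037,0.905,-0.083,0.0,1.0,0.0,0.0,-0.037,0.905,-0.083,0.0,1.0]
[0.0,0.0,-0.037,0.909,0.022,0.0,1.0,0.0,0.0,-0.037,0.909,0.022,0.0,1.0]
[0.0,0.0,-0.037,0.9,0.127,0.0,1.0,0.0,0.0,-0.037,0.9,0.127,0.0,1.0]
(array([488.18073315,  24.66257771, 285.        ]), array([[ 0.14063689,  0.99006124,  0.        ],
       [ 0.99006124, -0.14063689,  0.        ],
       [ 0.        ,  0.        , -1.        ]]))
```

Call:
arm_command(
  rows=[0,0,0,0,0,-0.55,1.0,0,0,0,0,0,-0.55,1.0],
)

```text
t: 0.3
ee_pos: [236.1, -581.3, 290.2]
orientation: [3.076, 0.601, 0.002]
ft_force: [0.4, 0.3, 0.2]
width: 87.6
grasp_force: 0.0
```

Call:
arm_command(
  rows=[0,0,-0.037,0.641,-0.644,0,1,0,0,-0.037,0.641,-0.644,0,1],
)

```text
t: 0.5
ee_pos: [263.5, -509.7, 285.1]
orientation: [-3.04, -0.784, -0.0]
ft_force: [-0.3, 0.4, -0.4]
width: 87.8
grasp_force: 0.0
```

Call:
arm_command(
  rows=[0,0,-0.037,0.712,-0.566,0,1,0,0,-0.037,0.712,-0.566,0,1],
)

```text
t: 0.7
ee_pos: [291.8, -441.8, 285.0]
orientation: [-2.989, -0.961, -0.0]
ft_force: [0.3, -0.3, -0.8]
width: 87.6
grasp_force: 0.0
```

Call:
arm_command(
  rows=[0,0,-0.037,0.772,-0.48,0,1,0,0,-0.037,0.772,-0.48,0,1],
)

```text
t: 0.9
ee_pos: [319.8, -374.8, 285.2]
orientation: [-2.928, -1.133, -0.0]
ft_force: [0.4, -0.2, -0.2]
width: 87.9
grasp_force: 0.0
```

Call:
arm_command(
  rows=[0,0,-0.037,0.823,-0.387,0,1,0,0,-0.037,0.823,-0.387,0,1],
)

```text
t: 1.1
ee_pos: [347.9, -307.9, 285.3]
orientation: [-2.858, -1.302, -0.0]
ft_force: [-0.2, -0.1, -0.3]
width: 87.7
grasp_force: 0.0
```

Call:
arm_command(
  rows=[0,0,-0.037,0.862,-0.289,0,1,0,0,-0.037,0.862,-0.289,0,1],
)

```text
t: 1.3
ee_pos: [376.0, -241.0, 285.3]
orientation: [-2.778, -1.466, -0.0]
ft_force: [-0.1, -0.0, 0.4]
width: 87.9
grasp_force: 0.0
```

Call:
arm_command(
  rows=[0,0,-0.037,0.89,-0.188,0,1,0,0,-0.037,0.89,-0.188,0,1],
)

```text
t: 1.5
ee_pos: [404.2, -173.9, 285.4]
orientation: [-2.688, -1.625, -0.001]
ft_force: [0.2, -1.2, 0.9]
width: 87.8
grasp_force: 0.0
```

Call:
arm_command(
  rows=[0,0,-0.037,0.905,-0.083,0,1,0,0,-0.037,0.905,-0.083,0,1],
)

```text
t: 1.7
ee_pos: [432.4, -106.9, 285.5]
orientation: [-2.589, -1.779, -0.001]
ft_force: [0.4, -0.3, -0.3]
width: 87.4
grasp_force: 0.0
```

Call:
arm_command(
  rows=[0,0,-0.037,0.909,0.022,0,1,0,0,-0.037,0.909,0.022,0,1],
)

```text
t: 1.9
ee_pos: [460.6, -39.7, 285.5]
orientation: [-2.481, -1.926, -0.001]
ft_force: [0.9, 0.3, -0.2]
width: 87.8
grasp_force: 0.0
```

Call:
arm_command(
  rows=[0,0,-0.037,0.9,0.127,0,1,0,0,-0.037,0.9,0.127,0,1],
)

```text
t: 2.1
ee_pos: [488.7, 27.5, 285.5]
orientation: [-2.365, -2.067, -0.001]
ft_force: [0.0, -1.0, 0.5]
width: 87.7
grasp_force: 0.0
```

```bash
python3 - <<'E'
from h import *
s=snap('wrist','w1.png');p=now();print(p[0])
W=cloud(s);P=W.reshape(-1,3);P=P[(P[:,2]>195)&(P[:,2]<230)]
for c in ([488.2,24.7],[477.6,-50.9]):
    Q=P[np.linalg.norm(P[:,:2]-c,axis=1)<30]; 
    if len(Q)>10: print(len(Q),np.median(Q,0),cv2.minAreaRect(Q[Q[:,2]>214][:,:2].astype(np.float32)),Q[:,2].max())
q=np.load('rail.npy');S,rp=railpts();w=rail2w(rp,q)
P2=proj(s,np.c_[w,np.full(len(w),170)])
im=s['im'].copy()
for k in range(0,len(P2),20):cv2.circle(im,tuple(P2[k].round().astype(int).tolist()),1,(255,0,0),-1)
cv2.imwrite('pics/w1b.png',cv2.cvtColor(im,cv2.COLOR_RGB2BGR))
E
```

```text
[489.55373366  28.86178018 285.52831592]
493 [486.35041558  29.2137493  219.75189758] ((486.0203857421875, 25.89275360107422), (19.744140625, 9.166007041931152), 82.3337173461914) 221.66858244490268
70 [476.70580738 -40.43151427 199.15255584] ((0.0, 0.0), (0.0, 0.0), 0.0) 204.66225919512698
```

View pics/w1b.png

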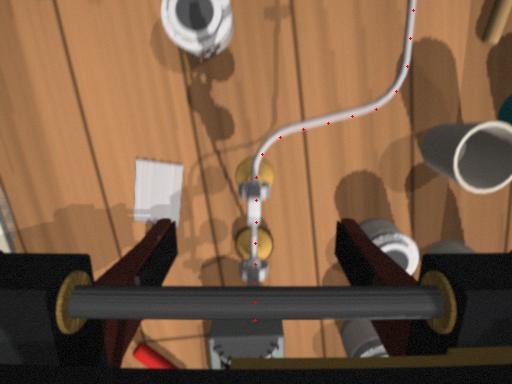

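```bash
python3 - <<'E'
from h import *
p=now();print(p[0], ctrl.get_obs()['qvel'].round(3)); p=go(p,pose(487.2,25.4,206,82),0.,step=20)
E
```

```text
[489.55373366  28.86178018 285.52831592] [-0.065 -0.023  0.035 -0.022  0.002 -0.069]
[0.0,0.0,0.001,-0.024,-0.012,0.497,0.0,0.0,0.0,0.001,-0.024,-0.012,0.497,0.0]
[0.0,0.0,0.001,-0.024,-0.012,0.497,0.0,0.0,0.0,0.001,-0.024,-0.012,0.497,0.0]
```

Call:
arm_command(
  rows=[0,0,0,0,0,0,0.2,0,0,0,0,0,0,0.2,0,0,0,0,0,0,0.2,0,0,0,0,0,0,0.2],
)

```text
t: 2.55
ee_pos: [487.5, 23.8, 285.7]
orientation: [2.372, 2.06, -0.0]
ft_force: [-1.1, -0.5, -0.0]
width: 59.3
grasp_force: 0.0
```

```bash
python3 - <<'E'
from h import *
s=snap('wrist');p=now();print(p[0])
W=cloud(s);P=W.reshape(-1,3);P=P[(P[:,2]>195)&(P[:,2]<230)]
Q=P[np.linalg.norm(P[:,:2]-[488,24],axis=1)<30]
print(len(Q),cv2.minAreaRect(Q[Q[:,2]>214][:,:2].astype(np.float32)))
p=go(p,pose(487.2,25.4,206,82),0.2,step=20)
E
```

```text
[487.59779744  23.91660981 285.74341699]
490 ((486.0285339355469, 25.80811882019043), (19.953828811645508, 9.121115684509277), 82.04363250732422)
[0.0,0.0,0.0,0.009,-0.004,0.498,0.2,0.0,0.0,0.0,0.009,-0.004,0.498,0.2]
[0.0,0.0,0.0,0.009,-0.004,0.498,0.2,0.0,0.0,0.0,0.009,-0.004,0.498,0.2]
```

Call:
arm_command(
  rows=[0,0,0,0.009,0,0.498,0.2,0,0,0,0.009,0,0.498,0.2,0,0,0,0.009,0,0.498,0.2],
)

```text
t: 2.9
ee_pos: [487.5, 25.2, 245.8]
orientation: [-2.37, -2.06, 0.002]
ft_force: [-0.3, -0.1, 0.8]
width: 52.9
grasp_force: 0.0
```

Call:
arm_command(
  rows=[0,0,0,0.009,0,0.498,0.2,0,0,0,0.009,0,0.498,0.2,0,0,0,0.009,0,0.498,0.2,0,0,0,0.009,0,0.498,0.2],
)

```text
t: 3.3
ee_pos: [489.2, 26.2, 207.9]
orientation: [2.369, 2.061, 0.003]
ft_force: [0.7, 0.5, -0.3]
width: 52.9
grasp_force: 0.0
```

Call:
arm_command(
  rows=[0,0,0,0,0,0,-1,0,0,0,0,0,0,-1,0,0,0,0,0,0,-1,0,0,0,0,0,0,-1,0,0,0,0,0,0,-1],
)

```text
t: 3.8
ee_pos: [488.1, 26.3, 206.1]
orientation: [2.37, 2.062, 0.0]
ft_force: [-0.1, -0.2, 0.1]
width: 15.9
grasp_force: 0.0
```

Call:
arm_command(
  rows=[0,0,0,0,0,0,-1,0,0,0,0,0,0,-1,0,0,0,0,0,0,-1,0,0,0,0,0,0,-1,0,0,0,0,0,0,-1],
)

```text
t: 4.3
ee_pos: [487.2, 26.3, 205.9]
orientation: [-2.369, -2.061, 0.002]
ft_force: [-4.3, 0.9, 6.3]
width: 10.0
grasp_force: 30.0
```

```bash
python3 - <<'E'
from h import *
o=ctrl.get_obs();print(o['t'],o['ee_pos'],o['width'],o['grasp_force'],o['ft_force'],s_of(o['ee_pos']))
p=now()
# lift 5, then drag
p=call(p,[at(125,211)]*3,-1)
for a in range(125,385,40):
    p=call(p,[at(a+8*k,211) for k in range(1,6)],-1)
E
```

```text
4.3 [487.2414318   26.3156529  205.91558754] 10.024240906201348 29.994406700134277 [-4.32636021  0.8680018   6.34496594] (np.float64(127.0), np.float64(1.2636311141860566))
[-0.001,0.0,0.001,-0.019,0.014,-0.064,-1,-0.001,0.0,0.001,-0.019,0.014,-0.064,-1,-0.001,0.0,0.001,-0.019,0.014,-0.064,-1]
[0.0,0.0,0.0,0.1,0.0,0.0,-1,0.0,0.0,0.014,0.2,0.0,0.0,-1,0.0,0.0,0.077,0.299,0.015,0.0,-1,0.0,0.0,0.141,0.393,0.048,0.0,-1,0.0,0.0,0.205,0.478,0.1,0.0,-1]
[0.0,0.0,0.064,0.099,0.01,0.0,-1,0.0,0.0,0.127,0.195,0.039,0.0,-1,0.0,0.0,0.191,0.282,0.087,0.0,-1,0.0,0.0,0.212,0.362,0.148,0.0,-1,0.0,0.0,0.212,0.44,0.21,0.0,-1]
[0.0,0.0,0.0,0.1,0.0,0.0,-1,0.0,0.0,0.0,0.2,0.0,0.0,-1,0.0,0.0,0.0,0.3,0.0,0.0,-1,0.0,0.0,0.0,0.4,0.0,0.0,-1,0.0,0.0,0.0,0.5,0.0,0.0,-1]
[0.0,0.0,-0.021,0.1,-0.001,0.0,-1,0.0,0.0,-0.085,0.198,-0.018,0.0,-1,0.0,0.0,-0.149,0.292,-0.054,0.0,-1,0.0,0.0,-0.212,0.376,-0.107,0.0,-1,0.0,0.0,-0.276,0.448,-0.177,0.0,-1]
[0.0,0.0,-0.064,0.099,-0.01,0.0,-1,0.0,0.0,-0.127,0.195,-0.039,0.0,-1,0.0,0.0,-0.141,0.285,-0.082,0.0,-1,0.0,0.0,-0.141,0.376,-0.125,0.0,-1,0.0,0.0,-0.141,0.466,-0.167,0.0,-1]
[0.0,0.0,0.0,0.1,0.0,0.0,-1,0.0,0.0,0.0,0.2,0.0,0.0,-1,0.0,0.0,0.0,0.3,0.0,0.0,-1,0.0,0.0,0.0,0.4,0.0,0.0,-1,0.0,0.0,0.0,0.5,0.0,0.0,-1]
[0.0,0.0,0.0,0.1,0.0,0.0,-1,0.0,0.0,0.0,0.2,0.0,0.0,-1,0.0,0.0,0.0,0.3,0.0,0.0,-1,0.0,0.0,0.0,0.4,0.0,0.0,-1,0.0,0.0,0.0,0.5,0.0,0.0,-1]
```

Call:
arm_command(
  rows=[0,0,0,-0.01,0.012,-0.064,-1,0,0,0,-0.01,0.012,-0.064,-1,0,0,0,-0.01,0.012,-0.064,-1,0,0,0,-0.01,0.012,-0.064,-1,0,0,0,-0.01,0.012,-0.064,-1],
)

```text
t: 4.8
ee_pos: [488.9, 25.3, 211.0]
orientation: [-2.37, -2.062, 0.0]
ft_force: [-0.3, 0.3, -2.0]
width: 9.7
grasp_force: 30.0
```

Call:
arm_command(
  rows=[0,0,0,0,0,0,-1,0,0,0,0,0,0,-1,0,0,0,0,0,0,-1],
)

```text
t: 5.1
ee_pos: [488.9, 25.3, 211.1]
orientation: [-2.37, -2.062, 0.0]
ft_force: [1.0, -0.5, -0.3]
width: 9.9
grasp_force: 30.0
```

Call:
arm_command(
  rows=[0,0,0,0.1,-0.01,0,-1,0,0,0.014,0.2,-0.01,0,-1,0,0,0.077,0.299,0.005,0,-1,0,0,0.141,0.393,0.038,0,-1,0,0,0.205,0.478,0.09,0,-1],
)

```text
t: 5.6
ee_pos: [501.3, 63.1, 211.1]
orientation: [-2.806, -1.412, 0.0]
ft_force: [0.4, 0.6, -0.7]
width: 9.9
grasp_force: 30.0
```

Call:
arm_command(
  rows=[0,0,0.064,0.099,0.01,0,-1,0,0,0.127,0.195,0.039,0,-1,0,0,0.191,0.282,0.087,0,-1,0,0,0.212,0.362,0.148,0,-1,0,0,0.212,0.44,0.21,0,-1],
)

```text
t: 6.1
ee_pos: [535.6, 81.0, 211.0]
orientation: [3.113, 0.419, -0.002]
ft_force: [-2.0, -4.9, 0.3]
width: 9.7
grasp_force: 30.0
```

Call:
arm_command(
  rows=[0,0,0,0,0,0,-1,0,0,0,0,0,0,-1,0,0,0,0,0,0,-1],
)

```text
t: 6.4
ee_pos: [535.5, 80.8, 211.2]
orientation: [-3.112, -0.428, -0.0]
ft_force: [-0.1, -1.3, -0.7]
width: 9.8
grasp_force: 30.0
```

```bash
python3 - <<'E'
from h import *
o=ctrl.get_obs();print(o['t'],o['ee_pos'],o['width'],o['grasp_force'],o['ft_force'],s_of(o['ee_pos']))
p=now();s0=int(s_of(o['ee_pos'])[0])
for a in range(s0,385,40):
    p=call(p,[at(a+8*k,211) for k in range(1,6)],-1)
E
```

```text
6.4 [535.50958675  80.78083535 211.17665323] 9.770001363461251 29.998215436935425 [-0.05086915 -1.33893104 -0.70273815] (np.float64(203.0), np.float64(6.572836154935416))
[0.0,0.0,0.049,0.086,0.096,0.002,-1,0.0,0.0,0.049,0.185,0.112,0.002,-1,0.0,0.0,0.049,0.283,0.127,0.002,-1,0.0,0.0,0.049,0.382,0.142,0.002,-1,0.0,0.0,0.049,0.481,0.157,0.002,-1]
[0.0,0.0,-0.007,0.1,0.0,0.0,-1,0.0,0.0,-0.069,0.199,-0.012,0.0,-1,0.0,0.0,-0.133,0.294,-0.043,0.0,-1,0.0,0.0,-0.196,0.381,-0.092,0.0,-1,0.0,0.0,-0.26,0.456,-0.158,0.0,-1]
[0.0,0.0,-0.064,0.099,-0.01,0.0,-1,0.0,0.0,-0.127,0.195,-0.04,0.0,-1,0.0,0.0,-0.157,0.284,-0.085,0.0,-1,0.0,0.0,-0.157,0.372,-0.132,0.0,-1,0.0,0.0,-0.157,0.46,-0.18,0.0,-1]
[0.0,0.0,0.0,0.1,0.0,0.0,-1,0.0,0.0,0.0,0.2,0.0,0.0,-1,0.0,0.0,0.0,0.3,0.0,0.0,-1,0.0,0.0,0.0,0.4,0.0,0.0,-1,0.0,0.0,0.0,0.5,0.0,0.0,-1]
[0.0,0.0,0.0,0.1,0.0,0.0,-1,0.0,0.0,0.0,0.2,0.0,0.0,-1,0.0,0.0,0.0,0.3,0.0,0.0,-1,0.0,0.0,0.0,0.4,0.0,0.0,-1,0.0,0.0,0.0,0.5,0.0,0.0,-1]
```

```bash
python3 - <<'E'
from h import *
p=now()
p=call(p,[at(207,211)]*3+[at(220,211),at(232,211)],-1)
for n in range(4):
    a=232+25*n
    p=call(p,[at(a+5*k,211) for k in range(1,6)],-1)
E
```

```text
[0.0,0.0,0.049,0.036,0.089,0.002,-1,0.0,0.0,0.049,0.036,0.089,0.002,-1,0.0,0.0,0.049,0.036,0.089,0.002,-1,0.0,0.0,0.049,0.197,0.114,0.002,-1,0.0,0.0,0.049,0.345,0.136,0.002,-1]
[0.0,0.0,0.0,0.062,0.0,0.0,-1,0.0,0.0,0.0,0.125,0.0,0.0,-1,0.0,0.0,0.0,0.187,0.0,0.0,-1,0.0,0.0,-0.014,0.25,0.0,0.0,-1,0.0,0.0,-0.053,0.312,-0.007,0.0,-1]
[0.0,0.0,-0.04,0.062,-0.004,0.0,-1,0.0,0.0,-0.079,0.124,-0.016,0.0,-1,0.0,0.0,-0.119,0.183,-0.035,0.0,-1,0.0,0.0,-0.159,0.24,-0.061,0.0,-1,0.0,0.0,-0.199,0.293,-0.095,0.0,-1]
[0.0,0.0,-0.04,0.062,-0.004,0.0,-1,0.0,0.0,-0.08,0.124,-0.016,0.0,-1,0.0,0.0,-0.119,0.183,-0.035,0.0,-1,0.0,0.0,-0.158,0.24,-0.061,0.0,-1,0.0,0.0,-0.165,0.294,-0.092,0.0,-1]
[0.0,0.0,0.0,0.062,0.0,0.0,-1,0.0,0.0,0.0,0.125,0.0,0.0,-1,0.0,0.0,0.0,0.187,0.0,0.0,-1,0.0,0.0,0.0,0.25,0.0,0.0,-1,0.0,0.0,0.0,0.312,0.0,0.0,-1]
```

Call:
arm_command(
  rows=[0,0,0.049,0.036,0.089,0,-1,0,0,0.049,0.036,0.089,0,-1,0,0,0.049,0.036,0.089,0,-1,0,0,0.049,0.197,0.114,0,-1,0,0,0.049,0.345,0.136,0,-1],
)

```text
t: 6.9
ee_pos: [566.2, 77.9, 211.4]
orientation: [-3.136, -0.188, -0.001]
ft_force: [-0.5, 0.9, -1.8]
width: 9.8
grasp_force: 30.0
```

Call:
arm_command(
  rows=[0,0,0,0.062,0,0,-1,0,0,0,0.125,0,0,-1,0,0,0,0.187,0,0,-1,0,0,-0.014,0.25,0,0,-1,0,0,-0.053,0.312,-0.007,0,-1],
)

```text
t: 7.4
ee_pos: [590.2, 81.1, 211.0]
orientation: [-3.109, -0.45, 0.001]
ft_force: [0.5, -0.1, -1.4]
width: 9.7
grasp_force: 30.0
```

Call:
arm_command(
  rows=[0,0,-0.04,0.062,-0.004,0,-1,0,0,-0.079,0.124,-0.016,0,-1,0,0,-0.119,0.183,-0.035,0,-1,0,0,-0.159,0.24,-0.061,0,-1,0,0,-0.199,0.293,-0.095,0,-1],
)

```text
t: 7.9
ee_pos: [610.5, 95.0, 211.0]
orientation: [-2.818, -1.388, 0.0]
ft_force: [-0.1, -0.2, -1.6]
width: 9.8
grasp_force: 30.0
```

Call:
arm_command(
  rows=[0,0,-0.04,0.062,-0.004,0,-1,0,0,-0.08,0.124,-0.016,0,-1,0,0,-0.119,0.183,-0.035,0,-1,0,0,-0.158,0.24,-0.061,0,-1,0,0,-0.165,0.294,-0.092,0,-1],
)

```text
t: 8.4
ee_pos: [619.0, 118.3, 211.0]
orientation: [-2.372, -2.06, 0.0]
ft_force: [-0.0, 1.0, -1.4]
width: 10.0
grasp_force: 30.0
```

Call:
arm_command(
  rows=[0,0,0,0.062,0,0,-1,0,0,0,0.125,0,0,-1,0,0,0,0.187,0,0,-1,0,0,0,0.25,0,0,-1,0,0,0,0.25,0,0,-1],
)

```text
t: 8.9
ee_pos: [621.8, 138.5, 211.1]
orientation: [-2.374, -2.057, -0.0]
ft_force: [-0.0, -0.9, -1.4]
width: 9.9
grasp_force: 30.0
```

```bash
python3 - <<'E'
from h import *
o=ctrl.get_obs();print(o['t'],o['ee_pos'],o['width'],o['grasp_force'],o['ft_force'],s_of(o['ee_pos']))
p=now();s0=int(s_of(o['ee_pos'])[0]); a=s_of([636.2,236.7])[0]-5
print(s0,a)
p=call(p,[at(s0+8*k,211) for k in range(1,6)],-1)
p=call(p,[at(s0+40+6*k,211) for k in range(1,6)],-1)
E
```

```text
8.9 [621.83126322 138.51505744 211.12860765] 9.8886051103322 29.999898076057434 [-0.00242836 -0.87552353 -1.36068761] (np.float64(328.0), np.float64(0.5867149282859445))
328 422.0
[0.0,0.0,0.0,0.106,-0.004,0.002,-1,0.0,0.0,0.0,0.206,-0.004,0.002,-1,0.0,0.0,0.0,0.306,-0.004,0.002,-1,0.0,0.0,0.0,0.406,-0.005,0.002,-1,0.0,0.0,0.0,0.506,-0.005,0.002,-1]
[0.0,0.0,0.0,0.075,0.0,0.0,-1,0.0,0.0,0.0,0.15,0.0,0.0,-1,0.0,0.0,0.0,0.225,0.0,0.0,-1,0.0,0.0,0.0,0.3,0.0,0.0,-1,0.0,0.0,0.0,0.375,0.0,0.0,-1]
```

Call:
arm_command(
  rows=[0,0,0,0.106,-0.004,0,-1,0,0,0,0.206,-0.004,0,-1,0,0,0,0.306,-0.004,0,-1,0,0,0,0.406,-0.005,0,-1,0,0,0,0.506,-0.005,0,-1],
)

```text
t: 9.4
ee_pos: [627.2, 178.8, 211.1]
orientation: [-2.374, -2.058, 0.0]
ft_force: [-0.2, -0.2, -0.6]
width: 10.1
grasp_force: 30.0
```

Call:
arm_command(
  rows=[0,0,0,0.075,0,0,-1,0,0,0,0.15,0,0,-1,0,0,0,0.225,0,0,-1,0,0,0,0.3,0,0,-1,0,0,0,0.3,0.0,0,-1],
)

```text
t: 9.9
ee_pos: [630.7, 202.5, 211.1]
orientation: [-2.374, -2.058, -0.0]
ft_force: [-0.5, 0.7, -1.5]
width: 9.9
grasp_force: 30.0
```

Call:
arm_command(
  rows=[0,0,0,0.0,0,0.05,-1,0,0,0,0.0,0,0.05,-1,0,0,0,0.05,0,0.05,-1,0,0,0,0.1,0,0.05,-1,0,0,0,0.1,0.0,0.05,-1],
)

```text
t: 10.4
ee_pos: [631.8, 210.1, 207.1]
orientation: [-2.374, -2.058, -0.0]
ft_force: [-0.2, -0.1, -0.9]
width: 9.8
grasp_force: 30.0
```

```bash
python3 - <<'E'
from h import *
o=ctrl.get_obs();print(o['t'],o['ee_pos'],o['width'],o['grasp_force'],o['ft_force'],s_of(o['ee_pos']))
E
```

```text
10.4 [631.77888528 210.11964385 207.10683828] 9.771531745642818 29.999820291996002 [-0.23887466 -0.067039   -0.90671   ] (np.float64(400.0), np.float64(0.22433314582737396))
```

Call:
arm_command(
  rows=[0,0,0,0.05,0,0,-1,0,0,0,0.09,0,0,-1,0,0,0,0.09,0,0,-1],
)

```text
t: 10.7
ee_pos: [632.8, 217.3, 207.1]
orientation: [-2.374, -2.058, -0.0]
ft_force: [-0.5, 0.1, -1.0]
width: 9.8
grasp_force: 30.0
```

Call:
arm_command(
  rows=[0,0,0,0.025,0,0,-1,0,0,0,0.05,0,0,-1,0,0,0,0.05,0,0,-1],
)

```text
t: 11.0
ee_pos: [633.3, 221.0, 207.1]
orientation: [-2.374, -2.058, -0.0]
ft_force: [0.4, 0.5, -1.0]
width: 10.1
grasp_force: 30.0
```

Call:
arm_command(
  rows=[0,0,0,0.025,0,0,-1,0,0,0,0.025,0,0,-1],
)

```text
t: 11.2
ee_pos: [633.6, 222.9, 207.1]
orientation: [-2.374, -2.057, -0.0]
ft_force: [-1.3, -0.7, -1.0]
width: 10.0
grasp_force: 30.0
```

Call:
arm_command(
  rows=[0,0,0,0.025,0,0,-1,0,0,0,0.025,0,0,-1],
)

```text
t: 11.4
ee_pos: [633.7, 223.5, 207.1]
orientation: [2.373, 2.057, -0.003]
ft_force: [-1.7, -5.4, -0.0]
width: 9.9
grasp_force: 30.0
```

Call:
arm_command(
  rows=[0,0,0,0.025,0,0,-1,0,0,0,0.025,0,0,-1],
)

```text
t: 11.6
ee_pos: [633.7, 223.8, 207.1]
orientation: [2.372, 2.056, -0.007]
ft_force: [-2.1, -12.4, 3.2]
width: 10.1
grasp_force: 30.0
```

Call:
arm_command(
  rows=[0,0,0,0.02,0,0,-1,0,0,0,0.02,0,0,-1],
)

```text
t: 11.8
ee_pos: [633.7, 223.9, 207.1]
orientation: [2.371, 2.055, -0.011]
ft_force: [-1.4, -17.7, 3.8]
width: 9.6
grasp_force: 30.0
```

Call:
arm_command(
  rows=[0,0,0,-0.06,0,0.01,-1,0,0,0,-0.06,0,0.012,-1,0,0,0,-0.06,0,0.012,-1],
)

```text
t: 12.1
ee_pos: [633.7, 223.3, 206.6]
orientation: [2.374, 2.057, -0.0]
ft_force: [-1.7, -2.4, 3.5]
width: 9.6
grasp_force: 30.0
```

Call:
arm_command(
  rows=[0,0,0,0,0,0,0.2,0,0,0,0,0,0,0.2,0,0,0,0,0,0,0.2,0,0,0,0,0,0,0.2,0,0,0,0,0,0,0.2],
)

```text
t: 12.6
ee_pos: [633.7, 223.7, 206.0]
orientation: [-2.374, -2.058, -0.0]
ft_force: [-0.3, -0.1, -0.0]
width: 46.3
grasp_force: 0.0
```

Call:
arm_command(
  rows=[0,0,0,0,0,-0.4,0.2,0,0,0,0,0,-0.8,0.2,0,0,0,0,0,-1,0.2,0,0,0,0,0,-1,0.2,0,0,0,0,0,-1,0.2],
)

```text
t: 13.1
ee_pos: [633.2, 223.4, 285.3]
orientation: [-2.374, -2.057, 0.001]
ft_force: [0.0, 0.3, -0.2]
width: 52.8
grasp_force: 0.0
```

```bash
python3 - <<'E'
from h import *
o=ctrl.get_obs();print(o['t'],o['ee_pos'],o['width'],o['qvel'].max())
p=now(); p=go(p,pose(477,-50.5,286,82),0.2)
E
```

```text
13.1 [633.24734304 223.37645112 285.28308912] 52.75427141355154 0.020115805650605147
[0.0,0.0,0.0,-0.917,-0.362,-0.002,0.2,0.0,0.0,0.0,-0.917,-0.362,-0.002,0.2]
[0.0,0.0,0.0,-0.916,-0.362,-0.002,0.2,0.0,0.0,0.0,-0.916,-0.362,-0.002,0.2]
[0.0,0.0,0.0,-0.916,-0.363,-0.002,0.2,0.0,0.0,0.0,-0.916,-0.363,-0.002,0.2]
[0.0,0.0,0.0,-0.916,-0.364,-0.002,0.2,0.0,0.0,0.0,-0.916,-0.364,-0.002,0.2]
```

Call:
arm_command(
  rows=[0,0,0,-0.917,-0.362,0,0.2,0,0,0,-0.917,-0.362,0,0.2,0,0,0,-0.917,-0.362,0,0.2],
)

```text
t: 13.4
ee_pos: [591.8, 152.3, 283.9]
orientation: [-2.375, -2.054, 0.008]
ft_force: [-0.6, 0.4, -0.5]
width: 52.8
grasp_force: 0.0
```

Call:
arm_command(
  rows=[0,0,0,-0.917,-0.362,0,0.2,0,0,0,-0.917,-0.362,0,0.2,0,0,0,-0.917,-0.362,0,0.2],
)

```text
t: 13.7
ee_pos: [553.5, 84.6, 284.6]
orientation: [-2.375, -2.054, 0.005]
ft_force: [0.2, 0.1, -0.1]
width: 52.9
grasp_force: 0.0
```

Call:
arm_command(
  rows=[0,0,0,-0.916,-0.363,0,0.2,0,0,0,-0.916,-0.363,0,0.2,0,0,0,-0.916,-0.363,0,0.2],
)

```text
t: 14.0
ee_pos: [515.2, 16.9, 285.2]
orientation: [-2.375, -2.054, 0.003]
ft_force: [0.2, 0.6, -0.0]
width: 52.7
grasp_force: 0.0
```

Call:
arm_command(
  rows=[0,0,0,-0.916,-0.364,0,0.2,0,0,0,-0.916,-0.364,0,0.2,0,0,0,-0.916,-0.364,0,0.2,0,0,0,-0.916,-0.364,0,0.2,0,0,0,-0.916,-0.364,0,0.2],
)

```text
t: 14.5
ee_pos: [478.2, -49.2, 286.0]
orientation: [-2.373, -2.058, -0.001]
ft_force: [0.1, -0.0, 0.4]
width: 52.8
grasp_force: 0.0
```

Call:
arm_command(
  rows=[0,0,0,0,0,0,0.2,0,0,0,0,0,0,0.2,0,0,0,0,0,0,0.2],
)

```text
t: 14.8
ee_pos: [477.3, -49.8, 286.1]
orientation: [-2.373, -2.058, -0.0]
ft_force: [0.0, -0.7, 1.2]
width: 52.8
grasp_force: 0.0
```

```bash
python3 - <<'E'
from h import *
s=snap('wrist');p=now();print(p[0])
W=cloud(s);P=W.reshape(-1,3);P=P[(P[:,2]>195)&(P[:,2]<230)]
Q=P[np.linalg.norm(P[:,:2]-[477,-50],axis=1)<30]
print(len(Q),cv2.minAreaRect(Q[Q[:,2]>214][:,:2].astype(np.float32)))
p=go(p,pose(477.2,-50.4,206,82),0.2,step=20)
a=snap('top');W=cloud(a);P=W.reshape(-1,3);P=P[(P[:,2]>205)&(P[:,2]<225)];Q=P[np.linalg.norm(P[:,:2]-[634,223],axis=1)<40]
print(len(Q),cv2.minAreaRect(Q[:,:2].astype(np.float32)))
E
```

```text
[477.22982593 -49.90540918 286.10733443]
512 ((475.1952209472656, -49.62750244140625), (19.85888671875, 9.904647827148438), 81.9288558959961)
[0.0,0.0,0.0,-0.003,0.0,0.501,0.2,0.0,0.0,0.0,-0.003,0.0,0.501,0.2,0.0,0.0,0.0,-0.003,0.0,0.501,0.2]
[0.0,0.0,0.0,-0.003,0.0,0.501,0.2,0.0,0.0,0.0,-0.003,0.0,0.501,0.2,0.0,0.0,0.0,-0.003,0.0,0.501,0.2]
47 ((637.1099243164062, 221.43161010742188), (20.308944702148438, 10.25298023223877), 80.19197082519531)
```

Call:
arm_command(
  rows=[0,0,0,-0.003,-0.008,0.3,0.2,0,0,0,-0.003,-0.008,0.501,0.2,0,0,0,-0.003,-0.008,0.501,0.2],
)

```text
t: 15.2
ee_pos: [475.0, -50.2, 244.3]
orientation: [-2.372, -2.055, 0.004]
ft_force: [-0.1, -0.1, -0.1]
width: 52.8
grasp_force: 0.0
```

Call:
arm_command(
  rows=[0,0,0,0,0,0.3,0.2,0,0,0,0,0,0.501,0.2,0,0,0,0,0,0.501,0.2,0,0,0,0,0,0.501,0.2,0,0,0,0,0,0.501,0.2],
)

```text
t: 15.7
ee_pos: [477.2, -50.6, 207.2]
orientation: [2.373, 2.056, 0.002]
ft_force: [-0.2, -0.4, -0.1]
width: 52.5
grasp_force: 0.0
```

Call:
arm_command(
  rows=[0,0,0,0,0,0,-1,0,0,0,0,0,0,-1,0,0,0,0,0,0,-1,0,0,0,0,0,0,-1,0,0,0,0,0,0,-1],
)

```text
t: 16.2
ee_pos: [476.4, -50.4, 206.1]
orientation: [2.374, 2.057, 0.0]
ft_force: [-0.4, -0.3, 0.3]
width: 16.2
grasp_force: 0.0
```

Call:
arm_command(
  rows=[0,0,0,0,0,0,-1,0,0,0,0,0,0,-1,0,0,0,0,0,0,-1,0,0,0,0,0,0,-1,0,0,0,0,0,0,-1],
)

```text
t: 16.7
ee_pos: [475.9, -50.4, 205.9]
orientation: [-2.374, -2.057, 0.001]
ft_force: [-3.8, 0.6, 3.8]
width: 9.7
grasp_force: 30.0
```

Call:
arm_command(
  rows=[0,0,0,0,0.01,-0.03,-1,0,0,0,0,0.01,-0.064,-1,0,0,0,0,0.01,-0.064,-1,0,0,0,0,0.01,-0.064,-1,0,0,0,0,0.01,-0.064,-1],
)

```text
t: 17.2
ee_pos: [477.3, -50.6, 211.1]
orientation: [2.374, 2.057, 0.0]
ft_force: [-0.3, -0.0, -0.2]
width: 10.0
grasp_force: 30.0
```

```bash
python3 - <<'E'
from h import *
o=ctrl.get_obs();print(o['t'],o['ee_pos'],o['width'],o['grasp_force'],o['ft_force'],s_of(o['ee_pos']))
p=now();s0=s_of(o['ee_pos'])[0]; 
S=list(np.arange(s0+8,136,8))
while len(S)%5: S.append(S[-1]+5)
e=S[-1]; S+=list(e+5*np.arange(1,16)); 
for i in range(0,len(S),5): print(S[i:i+5][-1]); p=call(p,[at(k,211) for k in S[i:i+5]],-1)
E
```

```text
17.2 [477.28766686 -50.56850747 211.09609703] 9.982188708613323 29.996994137763977 [-0.27852045 -0.02583839 -0.20925664] (np.float64(49.0), np.float64(0.20511174953166061))
89.0
[0.0,0.0,-0.001,0.1,0.002,0.001,-1,0.0,0.0,-0.001,0.2,0.002,0.001,-1,0.0,0.0,-0.001,0.3,0.002,0.001,-1,0.0,0.0,-0.001,0.4,0.002,0.001,-1,0.0,0.0,-0.001,0.5,0.002,0.001,-1]
129.0
[0.0,0.0,0.0,0.1,0.0,0.0,-1,0.0,0.0,0.0,0.2,0.0,0.0,-1,0.0,0.0,0.0,0.3,0.0,0.0,-1,0.0,0.0,0.0,0.4,0.0,0.0,-1,0.0,0.0,0.0,0.5,0.0,0.0,-1]
154.0
[0.0,0.0,0.0,0.063,0.0,0.0,-1,0.0,0.0,0.003,0.125,0.0,0.0,-1,0.0,0.0,0.038,0.187,0.003,0.0,-1,0.0,0.0,0.077,0.249,0.015,0.0,-1,0.0,0.0,0.117,0.308,0.033,0.0,-1]
179.0
[0.0,0.0,0.04,0.062,0.004,0.0,-1,0.0,0.0,0.08,0.124,0.016,0.0,-1,0.0,0.0,0.119,0.183,0.035,0.0,-1,0.0,0.0,0.159,0.24,0.061,0.0,-1,0.0,0.0,0.199,0.293,0.095,0.0,-1]
204.0
[0.0,0.0,0.04,0.062,0.004,0.0,-1,0.0,0.0,0.08,0.124,0.016,0.0,-1,0.0,0.0,0.101,0.183,0.034,0.0,-1,0.0,0.0,0.101,0.243,0.054,0.0,-1,0.0,0.0,0.101,0.302,0.073,0.0,-1]
```

Call:
arm_command(
  rows=[0,0,0,0.1,0.002,0,-1,0,0,0,0.2,0.002,0,-1,0,0,0,0.3,0.002,0,-1,0,0,0,0.4,0.002,0,-1,0,0,0,0.5,0.002,0,-1],
)

```text
t: 17.7
ee_pos: [483.1, -10.1, 211.1]
orientation: [-2.374, -2.058, 0.0]
ft_force: [0.1, 0.5, -0.7]
width: 9.5
grasp_force: 30.0
```

Call:
arm_command(
  rows=[0,0,0,0.1,0,0,-1,0,0,0,0.2,0,0,-1,0,0,0,0.3,0,0,-1,0,0,0,0.4,0,0,-1,0,0,0,0.5,0,0,-1],
)

```text
t: 18.2
ee_pos: [488.8, 29.3, 211.1]
orientation: [-2.374, -2.057, -0.0]
ft_force: [-0.1, -0.2, -0.1]
width: 10.0
grasp_force: 30.0
```

Call:
arm_command(
  rows=[0,0,0,0.063,0,0,-1,0,0,0.003,0.125,0,0,-1,0,0,0.038,0.187,0.003,0,-1,0,0,0.077,0.249,0.015,0,-1,0,0,0.117,0.308,0.033,0,-1],
)

```text
t: 18.7
ee_pos: [494.8, 52.9, 211.1]
orientation: [-2.715, -1.581, 0.0]
ft_force: [-0.0, 0.7, -0.4]
width: 9.6
grasp_force: 30.0
```

Call:
arm_command(
  rows=[0,0,0.04,0.062,0.004,0,-1,0,0,0.08,0.124,0.016,0,-1,0,0,0.119,0.183,0.035,0,-1,0,0,0.159,0.24,0.061,0,-1,0,0,0.199,0.293,0.095,0,-1],
)

```text
t: 19.2
ee_pos: [513.0, 69.6, 211.1]
orientation: [3.069, 0.67, -0.0]
ft_force: [-0.6, -0.7, -1.4]
width: 9.8
grasp_force: 30.0
```

Call:
arm_command(
  rows=[0,0,0.04,0.062,0.004,0,-1,0,0,0.08,0.124,0.016,0,-1,0,0,0.101,0.183,0.034,0,-1,0,0,0.101,0.243,0.054,0,-1,0,0,0.101,0.302,0.073,0,-1],
)

```text
t: 19.7
ee_pos: [537.6, 74.3, 211.1]
orientation: [3.136, 0.188, -0.0]
ft_force: [0.3, 0.4, -0.7]
width: 10.0
grasp_force: 30.0
```

```bash
python3 - <<'E'
from h import *
o=ctrl.get_obs();print(o['t'],o['ee_pos'],o['width'],o['grasp_force'],o['ft_force'],s_of(o['ee_pos']))
p=now();s0=s_of(o['ee_pos'])[0]; 
S=list(np.linspace(s0,232,6)[1:]); S+=list(232+5*np.arange(1,16)); S+=list(S[-1]+8*np.arange(1,6))
for i in range(0,len(S),5): print(S[i:i+5][-1]); p=call(p,[at(k,211) for k in S[i:i+5]],-1)
E
```

```text
19.7 [537.58370645  74.3391377  211.08494081] 10.0385936646572 29.99708265066147 [ 0.32911517  0.40634334 -0.72444635] (np.float64(204.0), np.float64(0.3424566993932887))
232.0
[0.0,0.0,0.0,0.066,-0.001,0.001,-1,0.0,0.0,0.0,0.136,-0.001,0.001,-1,0.0,0.0,0.0,0.206,-0.001,0.001,-1,0.0,0.0,0.0,0.276,-0.001,0.001,-1,0.0,0.0,0.0,0.346,-0.001,0.001,-1]
257
[0.0,0.0,0.0,0.062,0.0,0.0,-1,0.0,0.0,0.0,0.125,0.0,0.0,-1,0.0,0.0,0.0,0.187,0.0,0.0,-1,0.0,0.0,-0.014,0.25,0.0,0.0,-1,0.0,0.0,-0.053,0.312,-0.007,0.0,-1]
282
[0.0,0.0,-0.04,0.062,-0.004,0.0,-1,0.0,0.0,-0.079,0.124,-0.016,0.0,-1,0.0,0.0,-0.119,0.183,-0.035,0.0,-1,0.0,0.0,-0.159,0.24,-0.061,0.0,-1,0.0,0.0,-0.199,0.293,-0.095,0.0,-1]
307
[0.0,0.0,-0.04,0.062,-0.004,0.0,-1,0.0,0.0,-0.08,0.124,-0.016,0.0,-1,0.0,0.0,-0.119,0.183,-0.035,0.0,-1,0.0,0.0,-0.158,0.24,-0.061,0.0,-1,0.0,0.0,-0.165,0.294,-0.092,0.0,-1]
347
[0.0,0.0,0.0,0.1,0.0,0.0,-1,0.0,0.0,0.0,0.2,0.0,0.0,-1,0.0,0.0,0.0,0.3,0.0,0.0,-1,0.0,0.0,0.0,0.4,0.0,0.0,-1,0.0,0.0,0.0,0.5,0.0,0.0,-1]
```

Call:
arm_command(
  rows=[0,0,0,0.066,0,0,-1,0,0,0,0.136,0,0,-1,0,0,0,0.206,0,0,-1,0,0,0,0.276,0,0,-1,0,0,0,0.346,0,0,-1],
)

```text
t: 20.2
ee_pos: [565.3, 77.6, 211.1]
orientation: [3.136, 0.185, 0.0]
ft_force: [-0.7, 0.5, -0.5]
width: 9.9
grasp_force: 30.0
```

Call:
arm_command(
  rows=[0,0,0,0.062,0,0,-1,0,0,0,0.125,0,0,-1,0,0,0,0.187,0,0,-1,0,0,-0.014,0.25,0,0,-1,0,0,-0.053,0.312,-0.007,0,-1],
)

```text
t: 20.7
ee_pos: [589.9, 81.0, 211.1]
orientation: [3.109, 0.45, -0.0]
ft_force: [-0.2, 0.2, -0.8]
width: 10.1
grasp_force: 30.0
```

Call:
arm_command(
  rows=[0,0,-0.04,0.062,-0.004,0,-1,0,0,-0.079,0.124,-0.016,0,-1,0,0,-0.119,0.183,-0.035,0,-1,0,0,-0.159,0.24,-0.061,0,-1,0,0,-0.199,0.293,-0.095,0,-1],
)

```text
t: 21.2
ee_pos: [610.2, 95.0, 211.1]
orientation: [-2.819, -1.387, 0.0]
ft_force: [-0.3, -0.4, -1.3]
width: 10.3
grasp_force: 30.0
```

Call:
arm_command(
  rows=[0,0,-0.04,0.062,-0.004,0,-1,0,0,-0.08,0.124,-0.016,0,-1,0,0,-0.119,0.183,-0.035,0,-1,0,0,-0.158,0.24,-0.061,0,-1,0,0,-0.165,0.294,-0.092,0,-1],
)

```text
t: 21.7
ee_pos: [618.7, 118.2, 211.0]
orientation: [-2.372, -2.06, 0.0]
ft_force: [0.3, -0.8, -0.5]
width: 10.2
grasp_force: 30.0
```

Call:
arm_command(
  rows=[0,0,0,0.1,0,0,-1,0,0,0,0.2,0,0,-1,0,0,0,0.3,0,0,-1,0,0,0,0.4,0,0,-1,0,0,0,0.5,0,0,-1],
)

```text
t: 22.2
ee_pos: [624.2, 158.4, 211.1]
orientation: [2.374, 2.057, -0.0]
ft_force: [0.5, 0.2, -0.7]
width: 10.0
grasp_force: 30.0
```

Call:
arm_command(
  rows=[0,0,0,0.05,0,0.03,-1,0,0,0,0.1,0,0.055,-1,0,0,0,0.15,0,0.055,-1,0,0,0,0.2,0,0.055,-1,0,0,0,0.2,0,0.055,-1],
)

```text
t: 22.7
ee_pos: [626.6, 173.9, 206.7]
orientation: [-2.374, -2.057, -0.001]
ft_force: [-0.8, 0.2, -0.7]
width: 10.0
grasp_force: 30.0
```

```bash
python3 - <<'E'
from h import *
o=ctrl.get_obs();print(o['t'],o['ee_pos'],o['width'],o['grasp_force'],o['ft_force'],s_of(o['ee_pos']))
E
```

```text
22.7 [626.55272641 173.91964915 206.68559591] 9.967538665413828 29.996806383132935 [-0.79169166  0.22721708 -0.66740781] (np.float64(363.0), np.float64(0.21888774423730534))
```

Push in small steps until the stop answers.

Call:
arm_command(
  rows=[0,0,0,0.04,0,0,-1,0,0,0,0.08,0,0,-1,0,0,0,0.08,0,0,-1],
)

```text
t: 23.0
ee_pos: [627.5, 180.2, 206.7]
orientation: [-2.374, -2.057, -0.001]
ft_force: [-0.9, 1.1, -1.1]
width: 9.7
grasp_force: 30.0
```

Call:
arm_command(
  rows=[0,0,0,0.025,0,0,-1,0,0,0,0.05,0,0,-1,0,0,0,0.05,0,0,-1],
)

```text
t: 23.3
ee_pos: [628.0, 183.9, 206.7]
orientation: [-2.374, -2.057, -0.0]
ft_force: [-0.8, -0.1, 0.0]
width: 10.0
grasp_force: 30.0
```

Call:
arm_command(
  rows=[0,0,0,0.025,0,0,-1,0,0,0,0.025,0,0,-1],
)

```text
t: 23.5
ee_pos: [628.2, 185.9, 206.7]
orientation: [-2.374, -2.057, -0.0]
ft_force: [-1.2, -0.1, -0.8]
width: 9.7
grasp_force: 30.0
```

Call:
arm_command(
  rows=[0,0,0,0.02,0,0,-1,0,0,0,0.02,0,0,-1],
)

```text
t: 23.7
ee_pos: [628.5, 187.4, 206.7]
orientation: [-2.374, -2.057, -0.0]
ft_force: [-1.4, -0.1, -0.4]
width: 9.7
grasp_force: 30.0
```

```bash
python3 - <<'E'
from h import *
s=snap('side'); u,v=proj(s,[[632,205,170]])[0].astype(int);print(u,v)
crop(s,'c5.png',max(0,u-50),v-50,u+70,v+55,6)
E
```

```text
205 237
```

View pics/c5.png

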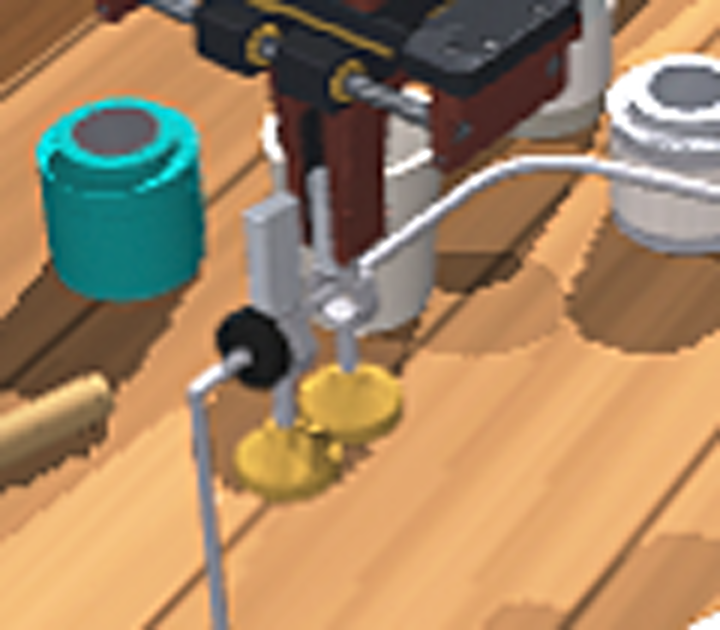

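Call:
arm_command(
  rows=[0,0,0,0.02,0,0,-1,0,0,0,0.02,0,0,-1],
)

```text
t: 23.95
ee_pos: [628.7, 189.0, 206.7]
orientation: [-2.374, -2.057, -0.0]
ft_force: [-0.4, 0.0, 0.7]
width: 9.8
grasp_force: 30.0
```

Call:
arm_command(
  rows=[0,0,0,0.02,0,0,-1,0,0,0,0.02,0,0,-1],
)

```text
t: 24.15
ee_pos: [628.9, 190.6, 206.7]
orientation: [-2.374, -2.057, -0.0]
ft_force: [-1.1, -0.6, -0.2]
width: 10.2
grasp_force: 30.0
```

Call:
arm_command(
  rows=[0,0,0,0.02,0,0,-1,0,0,0,0.02,0,0,-1],
)

```text
t: 24.35
ee_pos: [629.1, 192.2, 206.7]
orientation: [-2.374, -2.057, -0.0]
ft_force: [-0.1, 0.1, -0.2]
width: 9.9
grasp_force: 30.0
```

Call:
arm_command(
  rows=[0,0,0,-0.05,0,0,-1,0,0,0,-0.09,0,0,-1,0,0,0,-0.09,0,0.01,-1,0,0,0,-0.09,0,0.01,-1],
)

```text
t: 24.75
ee_pos: [628.1, 184.3, 206.5]
orientation: [2.374, 2.057, -0.0]
ft_force: [-1.6, -1.8, 5.1]
width: 9.6
grasp_force: 30.0
```

```bash
python3 - <<'E'
from h import *
o=ctrl.get_obs();print(o['ee_pos'],o['ft_force'])
s=snap('side'); u,v=205,237
crop(s,'c6.png',u-50,v-50,u+70,v+55,6)
E
```

```text
[628.09634082 184.31727724 206.52723327] [-1.56562191 -1.76282179  5.09692686]
```

View pics/c6.png

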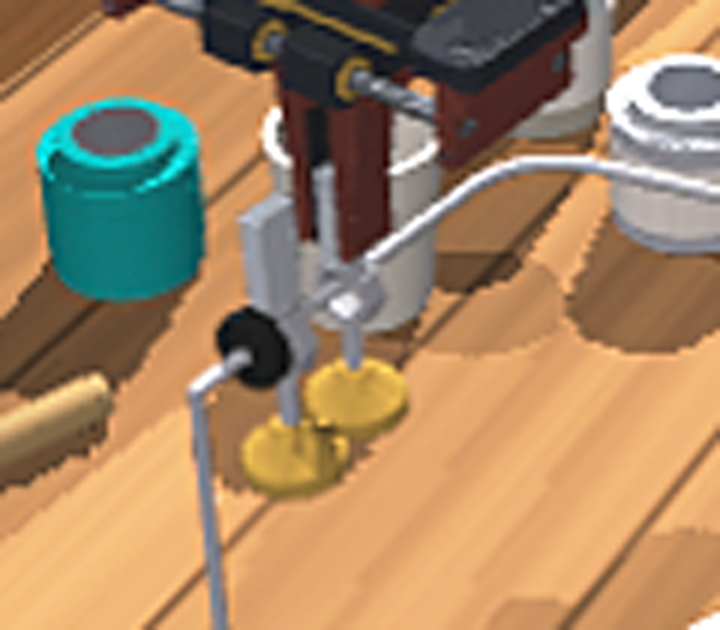

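Call:
arm_command(
  rows=[0,0,0,0,0,0,0.2,0,0,0,0,0,0,0.2,0,0,0,0,0,0,0.2,0,0,0,0,0,0,0.2,0,0,0,0,0,0,0.2],
)

```text
t: 25.3
ee_pos: [628.1, 185.0, 205.8]
orientation: [-2.374, -2.057, -0.0]
ft_force: [-0.0, 0.5, -0.5]
width: 46.7
grasp_force: 0.0
```

Call:
arm_command(
  rows=[0,0,0,0,0,-0.4,0.2,0,0,0,0,0,-0.8,0.2,0,0,0,-0.3,0,-1,0.2,0,0,0,-0.6,0,-1,0.2,0,0,0,-0.6,0,-1,0.2],
)

```text
t: 25.8
ee_pos: [621.2, 135.4, 286.7]
orientation: [2.375, 2.055, 0.001]
ft_force: [-0.2, -0.1, -0.1]
width: 52.7
grasp_force: 0.0
```

Call:
arm_command(
  rows=[0,0,0,0,0,0,0.2,0,0,0,0,0,0,0.2,0,0,0,0,0,0,0.2],
)

```text
t: 26.1
ee_pos: [621.2, 138.1, 285.4]
orientation: [-2.373, -2.058, 0.001]
ft_force: [0.6, -1.2, 0.9]
width: 52.3
grasp_force: 0.0
```

```bash
python3 - <<'E'
from h import *
s=snap('wrist','w2.png')
W=cloud(s);P=W.reshape(-1,3);P=P[(P[:,2]>212)&(P[:,2]<228)]
for c in ([628,184],[634,224]):
    Q=P[np.linalg.norm(P[:,:2]-c,axis=1)<18]; print(len(Q),cv2.minAreaRect(Q[:,:2].astype(np.float32)),np.percentile(Q[:,2],[10,90]), s_of(np.array(cv2.minAreaRect(Q[:,:2].astype(np.float32))[0])))
a=snap('side');crop(a,'c7.png',155,187,275,292,6)
E
```

```text
475 ((628.896240234375, 185.26153564453125), (19.540700912475586, 9.970990180969238), 82.14571380615234) [218.94089145 221.57789293] (np.float64(375.0), np.float64(0.7639331476949975))
540 ((636.2484741210938, 221.099853515625), (19.37485694885254, 10.255934715270996), 81.9198226928711) [218.94613379 221.44990556] (np.float64(411.0), np.float64(2.9842894851932353))
```

View pics/w2.png

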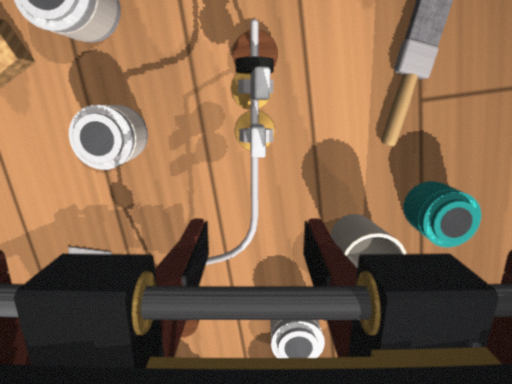

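View pics/c7.png

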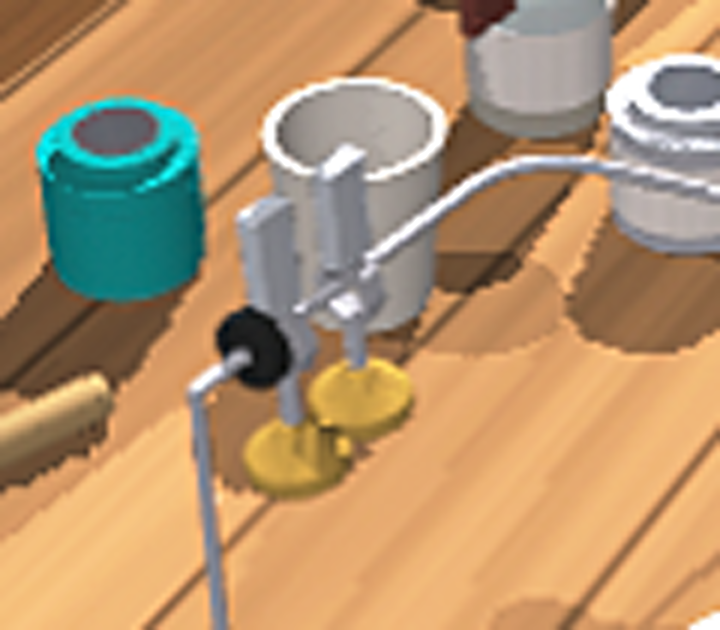

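```bash
cat >> h.py <<'E'
def tins(s,prev,zr=(62,100)):
    "lid disc + rim centre near each previous spot: widest rim found at height"
    W=cloud(s); P=W.reshape(-1,3); out={}
    for n,(x,y,h) in prev.items():
        Q=P[(abs(P[:,2]-h)<8)&(np.linalg.norm(P[:,:2]-[x,y],axis=1)<75)]
        if len(Q)<40: print(n,'few',len(Q)); continue
        c,r=cv2.minEnclosingCircle(Q[:,:2].astype(np.float32)); d=np.linalg.norm(Q[:,:2]-c,axis=1)
        print(n,'c',np.round(c,1),'r',round(r,1),'lid z',np.median(Q[d<10][:,2]).round(1),'n',len(Q))
TINS=dict(A=(643,-119,67),B=(625,-277,85),C=(450,197,67),D=(445,350,85))
E
python3 - <<'E'
from h import *
print('t',ctrl.get_obs()['t']);tins(snap('top'),TINS);print('wrist');tins(snap('wrist'),TINS)
p=now();p=go(p,pose(450,197,150,82),-1.)
E
```

```text
t 26.2
A c [ 644.2 -118.9] r 36.9 lid z 70.4 n 539
B c [ 625.  -276.9] r 41.2 lid z 88.5 n 699
C few 0
D few 0
wrist
A c [ 642.6 -118.5] r 37.4 lid z 70.2 n 1662
B few 0
C c [446.9 197.7] r 37.5 lid z 70.7 n 3186
D c [441.5 340.1] r 39.0 lid z 88.9 n 1733
[0.0,0.0,0.0,0.143,-0.741,0.565,-1.0,0.0,0.0,0.0,0.143,-0.741,0.565,-1.0]
[0.0,0.0,0.0,0.144,-0.741,0.565,-1.0,0.0,0.0,0.0,0.144,-0.741,0.565,-1.0]
[0.0,0.0,0.0,0.144,-0.741,0.565,-1.0,0.0,0.0,0.0,0.144,-0.741,0.565,-1.0]
```

Call:
arm_command(
  rows=[0,0,0,0.143,-0.741,0.4,-1,0,0,0,0.143,-0.741,0.4,-1,0,0,0,0.143,-0.741,0.4,-1],
)

```text
t: 26.6
ee_pos: [561.5, 157.6, 252.4]
orientation: [-2.371, -2.058, 0.006]
ft_force: [-0.1, -0.4, -1.2]
width: 31.9
grasp_force: 0.0
```

Call:
arm_command(
  rows=[0,0,0,0.143,-0.741,0.6,-1,0,0,0,0.143,-0.741,0.6,-1,0,0,0,0.143,-0.741,0.6,-1],
)

```text
t: 26.9
ee_pos: [504.8, 177.0, 204.3]
orientation: [-2.371, -2.058, 0.006]
ft_force: [0.2, -0.7, 0.1]
width: 8.2
grasp_force: 0.0
```

Call:
arm_command(
  rows=[0,0,0,0.143,-0.741,0.6,-1,0,0,0,0.143,-0.741,0.6,-1,0,0,0,0.143,-0.741,0.6,-1,0,0,0,0.143,-0.741,0.6,-1,0,0,0,0.143,-0.741,0.6,-1],
)

```text
t: 27.4
ee_pos: [453.2, 197.1, 159.5]
orientation: [2.374, 2.056, 0.006]
ft_force: [0.5, 0.5, 0.2]
width: 0.4
grasp_force: 0.0
```

Call:
arm_command(
  rows=[0,0,0,0,0,0,-1,0,0,0,0,0,0,-1,0,0,0,0,0,0,-1],
)

```text
t: 27.7
ee_pos: [450.8, 196.6, 158.3]
orientation: [2.375, 2.057, 0.001]
ft_force: [0.3, -0.6, -1.3]
width: 0.5
grasp_force: 0.0
```

```bash
python3 - <<'E'
from h import *
p=now();print(p[0],ctrl.get_obs()['t'],ctrl.get_obs()['width']);tins(snap('wrist'),TINS)
p=call(p,[pose(448.2,197.3,95,82)]*4,-1)
E
```

```text
[450.78500531 196.5520563  158.3097916 ] 27.7 0.52946477679286
A few 0
B few 0
C c [446.8 196.9] r 37.2 lid z 70.5 n 5871
D c [440.6 334.5] r 36.8 lid z 88.5 n 3405
[0.0,0.0,-0.001,0.004,-0.034,0.791,-1,0.0,0.0,-0.001,0.004,-0.034,0.791,-1,0.0,0.0,-0.001,0.004,-0.034,0.791,-1,0.0,0.0,-0.001,0.004,-0.034,0.791,-1]
```

Call:
arm_command(
  rows=[0,0,0,0.004,-0.034,0.4,-1,0,0,0,0.004,-0.034,0.79,-1,0,0,0,0.004,-0.034,0.79,-1,0,0,0,0.004,-0.034,0.79,-1],
)

```text
t: 28.15
ee_pos: [447.3, 197.3, 94.8]
orientation: [-2.374, -2.057, 0.002]
ft_force: [0.1, -0.7, 0.3]
width: 0.3
grasp_force: 0.0
```

Call:
arm_command(
  rows=[0,0,0,0,0,0.05,-1,0,0,0,0,0,0.1,-1,0,0,0,0,0,0.13,-1,0,0,0,0,0,0.15,-1,0,0,0,0,0,0.15,-1],
)

```text
t: 28.65
ee_pos: [448.7, 197.8, 83.8]
orientation: [2.374, 2.057, 0.004]
ft_force: [0.9, 1.1, 2.8]
width: 0.6
grasp_force: 1.5
```

Call:
arm_command(
  rows=[0,0,0,0,0,0.015,-1,0,0,0,0,0,0.03,-1,0,0,0,0,0,0.03,-1],
)

```text
t: 28.95
ee_pos: [448.7, 197.9, 83.0]
orientation: [2.373, 2.057, 0.005]
ft_force: [-4.9, -1.6, 28.0]
width: -0.1
grasp_force: 14.0
```

Call:
arm_command(
  rows=[0,0,0,0,0,-0.4,-1,0,0,0,0,0,-0.8,-1,0,0,0,0,0,-0.9,-1,0,0,0,0,0,-0.9,-1],
)

```text
t: 29.35
ee_pos: [448.3, 197.7, 153.7]
orientation: [2.373, 2.057, 0.005]
ft_force: [-0.0, 0.4, -0.3]
width: 0.2
grasp_force: 0.0
```

Call:
arm_command(
  rows=[0,0,0,0.9,0.2,0,-1,0,0,0,0.9,0.2,0,-1,0,0,0,0.9,0.2,0,-1],
)

```text
t: 29.65
ee_pos: [474.3, 268.4, 151.1]
orientation: [-2.372, -2.06, -0.001]
ft_force: [-0.0, 0.4, 0.1]
width: 0.5
grasp_force: 0.0
```

Call:
arm_command(
  rows=[0,0,0,0.9,0.12,0,-1,0,0,0,0.9,0.12,0,-1,0,0,0,0.9,0.12,0,-1,0,0,0,0.9,0.12,0,-1,0,0,0,0.9,0.12,0,-1],
)

```text
t: 30.15
ee_pos: [492.2, 334.4, 151.4]
orientation: [-2.375, -2.057, 0.004]
ft_force: [0.2, -0.4, 0.1]
width: 0.3
grasp_force: 0.0
```

Call:
arm_command(
  rows=[0,0,0,0,0,0,-1,0,0,0,0,0,0,-1,0,0,0,0,0,0,-1],
)

```text
t: 30.45
ee_pos: [493.3, 335.7, 152.5]
orientation: [2.375, 2.057, 0.0]
ft_force: [0.0, 0.7, -0.2]
width: 0.1
grasp_force: 0.0
```

```bash
python3 - <<'E'
from h import *
p=now();print(p[0],ctrl.get_obs()['t']);tins(snap('wrist'),TINS); tins(snap('top'),TINS)
E
```

```text
[493.33771559 335.69992828 152.48059751] 30.45
A few 0
B few 0
C c [471.  206.1] r 16.1 lid z 62.3 n 238
D c [443.1 352.4] r 41.3 lid z 88.5 n 10062
A c [ 644.2 -119.1] r 37.2 lid z 70.4 n 546
B c [ 624.3 -277.1] r 41.6 lid z 88.3 n 701
C c [448.8 197.1] r 37.0 lid z 64.1 n 589
D c [444.1 347.6] r 40.8 lid z 88.7 n 508
```

```bash
python3 - <<'E'
from h import *
p=now();p=call(p,[pose(443.6,350.5,150,82)]*4,-1);p=call(p,[pose(443.6,350.5,112,82)]*4,-1)
E
```

```text
[0.0,0.0,-0.001,0.091,-0.641,0.031,-1,0.0,0.0,-0.001,0.091,-0.641,0.031,-1,0.0,0.0,-0.001,0.091,-0.641,0.031,-1,0.0,0.0,-0.001,0.091,-0.641,0.031,-1]
[0.0,0.0,0.0,0.0,0.0,0.475,-1,0.0,0.0,0.0,0.0,0.0,0.475,-1,0.0,0.0,0.0,0.0,0.0,0.475,-1,0.0,0.0,0.0,0.0,0.0,0.475,-1]
```

Call:
arm_command(
  rows=[0,0,0,0.091,-0.3,0,-1,0,0,0,0.091,-0.641,0.031,-1,0,0,0,0.091,-0.641,0.031,-1,0,0,0,0.091,-0.641,0.031,-1,0,0,0,0.091,-0.641,0.031,-1],
)

```text
t: 31.05
ee_pos: [444.5, 351.0, 150.2]
orientation: [2.374, 2.057, 0.002]
ft_force: [-0.0, -0.3, -0.8]
width: 0.5
grasp_force: 0.0
```

Call:
arm_command(
  rows=[0,0,0,0,0,0.25,-1,0,0,0,0,0,0.475,-1,0,0,0,0,0,0.475,-1,0,0,0,0,0,0.475,-1],
)

```text
t: 31.45
ee_pos: [444.2, 350.6, 111.9]
orientation: [2.375, 2.057, -0.0]
ft_force: [0.1, -0.3, 0.8]
width: 0.5
grasp_force: 0.0
```

Call:
arm_command(
  rows=[0,0,0,0,0,0.05,-1,0,0,0,0,0,0.1,-1,0,0,0,0,0,0.13,-1,0,0,0,0,0,0.15,-1,0,0,0,0,0,0.15,-1],
)

```text
t: 31.95
ee_pos: [444.6, 351.3, 101.3]
orientation: [2.374, 2.057, 0.004]
ft_force: [-0.7, -1.1, 7.2]
width: 0.2
grasp_force: 4.0
```

Call:
arm_command(
  rows=[0,0,0,0,0,0.015,-1,0,0,0,0,0,0.025,-1,0,0,0,0,0,0.025,-1],
)

```text
t: 32.25
ee_pos: [444.7, 351.4, 101.1]
orientation: [2.374, 2.057, 0.005]
ft_force: [-5.2, -5.1, 26.9]
width: 0.7
grasp_force: 13.1
```

```bash
python3 - <<'E'
from h import *
p=now();L=(np.array([444.6,351,259]),pose(0,0,0,82)[1]); p=go(L,pose(643.5,-118.8,270,82),-1.)
p=go(p,pose(643.5,-118.8,150,82),-1.)
E
```

```text
[0.0,0.0,0.0,-0.912,0.547,-0.023,-1.0,0.0,0.0,0.0,-0.912,0.547,-0.023,-1.0,0.0,0.0,0.0,-0.912,0.547,-0.023,-1.0]
[0.0,0.0,0.0,-0.912,0.547,-0.023,-1.0,0.0,0.0,0.0,-0.912,0.547,-0.023,-1.0,0.0,0.0,0.0,-0.912,0.547,-0.023,-1.0]
[0.0,0.0,0.0,-0.912,0.547,-0.023,-1.0,0.0,0.0,0.0,-0.912,0.547,-0.023,-1.0,0.0,0.0,0.0,-0.912,0.547,-0.023,-1.0]
[0.0,0.0,0.0,-0.912,0.547,-0.023,-1.0,0.0,0.0,0.0,-0.912,0.547,-0.023,-1.0,0.0,0.0,0.0,-0.912,0.547,-0.023,-1.0]
[0.0,0.0,0.0,-0.912,0.547,-0.023,-1.0,0.0,0.0,0.0,-0.912,0.547,-0.023,-1.0,0.0,0.0,0.0,-0.912,0.547,-0.023,-1.0]
[0.0,0.0,0.0,-0.912,0.547,-0.023,-1.0,0.0,0.0,0.0,-0.912,0.547,-0.023,-1.0,0.0,0.0,0.0,-0.912,0.547,-0.023,-1.0]
[0.0,0.0,0.0,0.0,0.0,0.75,-1.0,0.0,0.0,0.0,0.0,0.0,0.75,-1.0]
[0.0,0.0,0.0,0.0,0.0,0.75,-1.0,0.0,0.0,0.0,0.0,0.0,0.75,-1.0]
```

Call:
arm_command(
  rows=[0,0,0,0,0,-0.5,-1,0,0,0,0,0,-1,-1,0,0,0,0,0,-1,-1],
)

```text
t: 32.55
ee_pos: [446.4, 352.9, 183.4]
orientation: [2.374, 2.057, 0.016]
ft_force: [0.5, -0.0, -0.6]
width: 0.6
grasp_force: 0.0
```

Call:
arm_command(
  rows=[0,0,0,0,0,-0.5,-1,0,0,0,0,0,-1,-1,0,0,0,0,0,-1,-1,0,0,0,0,0,-1,-1],
)

```text
t: 32.95
ee_pos: [443.8, 350.9, 258.4]
orientation: [2.374, 2.057, 0.003]
ft_force: [-0.5, 0.1, -0.9]
width: 0.6
grasp_force: 0.0
```

Call:
arm_command(
  rows=[0,0,0,-0.912,0.547,-0.1,-1,0,0,0,-0.912,0.547,-0.1,-1,0,0,0,-0.912,0.547,-0.1,-1],
)

```text
t: 33.25
ee_pos: [476.8, 269.1, 264.2]
orientation: [2.377, 2.054, -0.005]
ft_force: [0.5, -0.2, -0.1]
width: 0.3
grasp_force: 0.0
```

Call:
arm_command(
  rows=[0,0,0,-0.912,0.547,-0.1,-1,0,0,0,-0.912,0.547,-0.1,-1,0,0,0,-0.912,0.547,-0.1,-1],
)

```text
t: 33.55
ee_pos: [510.0, 191.4, 272.6]
orientation: [-2.377, -2.053, 0.003]
ft_force: [-0.2, 0.2, 0.9]
width: 0.8
grasp_force: 0.0
```

Call:
arm_command(
  rows=[0,0,0,-0.912,0.547,0,-1,0,0,0,-0.912,0.547,0,-1,0,0,0,-0.912,0.547,0,-1],
)

```text
t: 33.85
ee_pos: [542.8, 113.6, 272.4]
orientation: [-2.377, -2.054, 0.003]
ft_force: [0.1, -0.2, -0.5]
width: 0.2
grasp_force: 0.0
```

Call:
arm_command(
  rows=[0,0,0,-0.912,0.547,0,-1,0,0,0,-0.912,0.547,0,-1,0,0,0,-0.912,0.547,0,-1],
)

```text
t: 34.15
ee_pos: [575.9, 35.7, 272.6]
orientation: [-2.376, -2.054, 0.002]
ft_force: [-0.9, 0.3, 0.4]
width: 0.4
grasp_force: 0.0
```

Call:
arm_command(
  rows=[0,0,0,-0.912,0.547,0,-1,0,0,0,-0.912,0.547,0,-1,0,0,0,-0.912,0.547,0,-1],
)

```text
t: 34.45
ee_pos: [609.0, -42.3, 272.7]
orientation: [-2.376, -2.054, 0.001]
ft_force: [0.7, 0.7, -0.2]
width: 0.5
grasp_force: 0.0
```

Call:
arm_command(
  rows=[0,0,0,-0.912,0.547,0,-1,0,0,0,-0.912,0.547,0,-1,0,0,0,-0.912,0.547,0,-1,0,0,0,-0.912,0.547,0,-1,0,0,0,-0.912,0.547,0,-1],
)

```text
t: 34.95
ee_pos: [640.5, -117.5, 273.2]
orientation: [-2.371, -2.058, 0.001]
ft_force: [0.5, 0.2, -0.2]
width: 0.4
grasp_force: 0.0
```

Call:
arm_command(
  rows=[0,0,0,0,0,0.75,-1,0,0,0,0,0,0.75,-1,0,0,0,0,0,0.75,-1,0,0,0,0,0,0.75,-1,0,0,0,0,0,0.75,-1],
)

```text
t: 35.45
ee_pos: [642.2, -119.8, 215.7]
orientation: [2.372, 2.056, 0.003]
ft_force: [0.1, 0.2, -0.6]
width: 0.1
grasp_force: 0.0
```

```bash
python3 - <<'E'
from h import *
p=now();print(p[0],ctrl.get_obs()['t']);tins(snap('wrist'),TINS); tins(snap('top'),TINS)
p=go(p,pose(643.3,-118.8,150,82),-1.)
E
```

```text
[ 642.18206563 -119.75498875  215.74521503] 35.45
A c [ 642.4 -119.3] r 37.1 lid z 70.4 n 4502
B c [ 617.1 -278.7] r 24.2 lid z 88.4 n 274
C few 0
D few 0
A c [646.8 -95.1] r 26.7 lid z 64.5 n 83
B c [ 610.7 -250.3] r 27.5 lid z 84.7 n 139
C c [448.9 197.5] r 37.1 lid z 64.3 n 590
D c [446.1 351.1] r 42.0 lid z 82.1 n 768
[0.001,0.0,-0.001,0.014,0.01,0.822,-1.0,0.001,0.0,-0.001,0.014,0.01,0.822,-1.0]
```

Call:
arm_command(
  rows=[0,0,0,0.01,0.01,0.5,-1,0,0,0,0.01,0.01,0.822,-1,0,0,0,0.01,0.01,0.822,-1,0,0,0,0.01,0.01,0.822,-1],
)

```text
t: 35.95
ee_pos: [642.5, -119.4, 148.9]
orientation: [2.374, 2.057, 0.0]
ft_force: [-0.3, 0.4, -0.6]
width: 0.9
grasp_force: 0.0
```

Call:
arm_command(
  rows=[0,0,0,0,0,0.4,-1,0,0,0,0,0,0.687,-1,0,0,0,0,0,0.687,-1,0,0,0,0,0,0.687,-1],
)

```text
t: 36.35
ee_pos: [643.2, -119.5, 94.9]
orientation: [2.373, 2.056, 0.002]
ft_force: [0.1, 0.2, -0.0]
width: 0.1
grasp_force: 0.0
```

Call:
arm_command(
  rows=[0,0,0,0,0,0.05,-1,0,0,0,0,0,0.1,-1,0,0,0,0,0,0.13,-1,0,0,0,0,0,0.15,-1,0,0,0,0,0,0.15,-1],
)

```text
t: 36.85
ee_pos: [643.8, -119.6, 83.3]
orientation: [2.372, 2.055, 0.004]
ft_force: [-0.8, 0.5, 7.9]
width: 0.8
grasp_force: 3.8
```

Call:
arm_command(
  rows=[0,0,0,0,0,0.015,-1,0,0,0,0,0,0.025,-1,0,0,0,0,0,0.025,-1],
)

```text
t: 37.15
ee_pos: [643.9, -119.6, 83.1]
orientation: [2.372, 2.055, 0.004]
ft_force: [-5.6, 1.2, 22.7]
width: 0.9
grasp_force: 11.0
```

Call:
arm_command(
  rows=[0,0,0,0,0,-0.5,-1,0,0,0,0,0,-0.95,-1,0,0,0,0,0,-0.95,-1,0,0,0,0,0,-0.95,-1],
)

```text
t: 37.55
ee_pos: [642.8, -119.4, 156.6]
orientation: [2.372, 2.056, 0.003]
ft_force: [0.0, -0.3, -0.2]
width: 0.1
grasp_force: 0.0
```

Call:
arm_command(
  rows=[0,0,0,-0.994,0.02,0,-1,0,0,0,-0.994,0.02,0,-1,0,0,0,-0.994,0.02,0,-1],
)

```text
t: 37.85
ee_pos: [631.0, -201.1, 153.5]
orientation: [-2.376, -2.053, 0.002]
ft_force: [0.4, -0.5, -0.8]
width: 0.3
grasp_force: 0.0
```

Call:
arm_command(
  rows=[0,0,0,-0.994,0.02,0,-1,0,0,0,-0.994,0.02,0,-1,0,0,0,-0.994,0.02,0,-1,0,0,0,-0.994,0.02,0,-1,0,0,0,-0.994,0.02,0,-1],
)

```text
t: 38.35
ee_pos: [622.4, -275.6, 154.2]
orientation: [-2.372, -2.057, 0.001]
ft_force: [-0.5, 0.5, 0.1]
width: 0.3
grasp_force: 0.0
```

Call:
arm_command(
  rows=[0,0,0,0,0,0,-1,0,0,0,0,0,0,-1,0,0,0,0,0,0,-1],
)

```text
t: 38.65
ee_pos: [622.8, -276.3, 155.2]
orientation: [-2.373, -2.058, -0.0]
ft_force: [-0.4, -0.4, 0.4]
width: 0.7
grasp_force: 0.0
```

```bash
python3 - <<'E'
from h import *
p=now();print(p[0],ctrl.get_obs()['t']);tins(snap('wrist'),TINS); tins(snap('top'),TINS)
p=go(p,pose(624.5,-277,112,82),-1.)
E
```

```text
[ 622.84310042 -276.33525677  155.18694754] 38.65
A c [ 640.2 -138.9] r 31.2 lid z 63.9 n 2057
B c [ 623.7 -277.2] r 41.1 lid z 88.5 n 8014
C few 0
D few 0
A c [ 644.1 -119.1] r 36.9 lid z 65.1 n 549
B c [ 625.2 -276.2] r 40.8 lid z 88.5 n 451
C c [449.  197.3] r 37.0 lid z 64.5 n 595
D c [444.4 350.4] r 42.1 lid z 82.5 n 773
[0.0,0.0,-0.001,-0.005,0.022,0.54,-1.0,0.0,0.0,-0.001,-0.005,0.022,0.54,-1.0]
```

Call:
arm_command(
  rows=[0,0,0,-0.005,0.022,0.3,-1,0,0,0,-0.005,0.022,0.54,-1,0,0,0,-0.005,0.022,0.54,-1,0,0,0,-0.005,0.022,0.54,-1],
)

```text
t: 39.15
ee_pos: [624.3, -277.7, 112.0]
orientation: [-2.374, -2.057, 0.0]
ft_force: [0.4, 0.6, 0.4]
width: 0.3
grasp_force: 0.0
```

Call:
arm_command(
  rows=[0,0,0,0,0,0.05,-1,0,0,0,0,0,0.1,-1,0,0,0,0,0,0.13,-1,0,0,0,0,0,0.15,-1,0,0,0,0,0,0.15,-1],
)

```text
t: 39.65
ee_pos: [625.3, -278.2, 101.4]
orientation: [2.372, 2.056, 0.002]
ft_force: [-0.2, 0.2, 5.2]
width: 0.3
grasp_force: 2.2
```

Call:
arm_command(
  rows=[0,0,0,0,0,0.015,-1,0,0,0,0,0,0.025,-1,0,0,0,0,0,0.025,-1],
)

```text
t: 39.95
ee_pos: [625.4, -278.2, 101.2]
orientation: [2.372, 2.056, 0.002]
ft_force: [-4.9, 2.6, 18.1]
width: 0.4
grasp_force: 8.8
```

Call:
arm_command(
  rows=[0,0,0,0,0,-0.5,-1,0,0,0,0,0,-1,-1,0,0,0,0,0,-1,-1,0,0,0,0,0,-1,-1],
)

```text
t: 40.35
ee_pos: [625.0, -278.1, 179.5]
orientation: [2.372, 2.056, 0.002]
ft_force: [0.2, -0.1, -1.3]
width: 0.5
grasp_force: 0.0
```

```bash
python3 - <<'E'
from h import *
p=now();print(p[0],ctrl.get_obs()['t'],ctrl.get_obs()['qpos'])
# timer: centre (434.3,-294.8) yaw -5.2
p=go((np.array([624.5,-277,180]),p[1]),pose(400,-285,220,-5.2),-0.2)
E
```

```text
[ 624.9861907  -278.06311133  179.46224899] 40.35 [-4.36009946e-01  5.75005779e-01  1.53330817e+00 -2.67883920e-06
  1.03027830e+00 -2.93236738e-01]
[0.0,0.0,0.161,-0.166,-0.921,-0.169,-0.2,0.0,0.0,0.161,-0.166,-0.921,-0.169,-0.2,0.0,0.0,0.161,-0.166,-0.921,-0.169,-0.2,0.0,0.0,0.161,-0.166,-0.921,-0.169,-0.2]
[0.0,0.0,0.161,-0.592,-0.725,-0.168,-0.2,0.0,0.0,0.161,-0.592,-0.725,-0.168,-0.2,0.0,0.0,0.161,-0.592,-0.725,-0.168,-0.2,0.0,0.0,0.161,-0.592,-0.725,-0.168,-0.2]
[0.0,0.0,0.161,-0.869,-0.347,-0.167,-0.2,0.0,0.0,0.161,-0.869,-0.347,-0.167,-0.2,0.0,0.0,0.161,-0.869,-0.347,-0.167,-0.2,0.0,0.0,0.161,-0.869,-0.347,-0.167,-0.2]
```

Call:
arm_command(
  rows=[0,0,0.161,-0.166,-0.921,-0.169,-0.2,0,0,0.161,-0.166,-0.921,-0.169,-0.2,0,0,0.161,-0.166,-0.921,-0.169,-0.2,0,0,0.161,-0.166,-0.921,-0.169,-0.2,0,0,0.161,-0.166,-0.921,-0.169,-0.2],
)

```text
t: 40.85
ee_pos: [548.5, -280.1, 190.0]
orientation: [-2.812, -1.396, 0.002]
ft_force: [-0.9, -0.4, 0.1]
width: 34.5
grasp_force: 0.0
```

Call:
arm_command(
  rows=[0,0,0.161,-0.592,-0.725,-0.169,-0.2,0,0,0.161,-0.592,-0.725,-0.169,-0.2,0,0,0.161,-0.592,-0.725,-0.169,-0.2,0,0,0.161,-0.592,-0.725,-0.169,-0.2,0,0,0.161,-0.592,-0.725,-0.169,-0.2],
)

```text
t: 41.35
ee_pos: [474.2, -282.9, 204.2]
orientation: [-3.072, -0.651, 0.002]
ft_force: [-0.2, -0.6, 0.1]
width: 35.0
grasp_force: 0.0
```

Call:
arm_command(
  rows=[0,0,0.161,-0.869,-0.347,-0.169,-0.2,0,0,0.161,-0.869,-0.347,-0.169,-0.2,0,0,0.161,-0.869,-0.347,-0.169,-0.2,0,0,0.161,-0.869,-0.347,-0.169,-0.2,0,0,0.161,-0.869,-0.347,-0.169,-0.2],
)

```text
t: 41.85
ee_pos: [399.7, -285.8, 218.0]
orientation: [-3.138, 0.137, 0.001]
ft_force: [-0.0, -0.7, -1.5]
width: 35.4
grasp_force: 0.0
```

Call:
arm_command(
  rows=[0,0,0,0,0,0,-0.2,0,0,0,0,0,0,-0.2,0,0,0,0,0,0,-0.2],
)

```text
t: 42.15
ee_pos: [400.0, -285.7, 218.2]
orientation: [-3.138, 0.138, 0.001]
ft_force: [-0.9, 0.7, -0.1]
width: 35.3
grasp_force: 0.0
```

```bash
python3 - <<'E'
from h import *
p=now();print(p[0],ctrl.get_obs()['t'],ctrl.get_obs()['width']);s=snap('wrist','w3.png'); t=snap('top');tins(t,TINS)
P=cloud(t).reshape(-1,3);P=P[(P[:,2]>212)&(P[:,2]<228)]
for c in ([628,184],[634,224]):
    Q=P[np.linalg.norm(P[:,:2]-c,axis=1)<18]; print(len(Q),cv2.minAreaRect(Q[:,:2].astype(np.float32)))
W=cloud(s);P=W.reshape(-1,3);P=P[np.linalg.norm(P[:,:2]-[434,-295],axis=1)<110]
Q=P[(abs(P[:,2]-50)<3)];print(len(Q),cv2.minAreaRect(Q[:,:2].astype(np.float32)))
# wheels in timer frame
y=np.radians(-5.2);c,s_=np.cos(y),np.sin(y);L=(P[:,:2]-[434.3,-294.8])@np.array([[c,-s_],[s_,c]])
for lo,hi in ((15,45),(-45,-15)):
    m=(L[:,1]>lo)&(L[:,1]<hi)&(P[:,2]>60)&(P[:,2]<95)&(abs(L[:,0])<45);l=L[m];z=P[m,2]
    if m.sum()>20: print('wheel y',np.percentile(l[:,1],[2,50,98]).round(1),'x',np.percentile(l[:,0],[1,99]).round(1),'top',np.percentile(z,99).round(1),m.sum(), 'x of top',np.median(l[z>np.percentile(z,90),0]))
E
```

```text
[ 399.96684543 -285.72572895  218.2328957 ] 42.15 35.28596320424069
A c [ 644.4 -119. ] r 36.9 lid z 64.1 n 543
B c [ 625.1 -277. ] r 41.1 lid z 82.1 n 693
C c [448.8 197.4] r 37.2 lid z 64.7 n 595
D c [445.2 350.9] r 41.8 lid z 82.4 n 771
41 ((630.5977783203125, 184.75877380371094), (20.387319564819336, 9.517847061157227), 83.59231567382812)
42 ((637.8707275390625, 220.78274536132812), (18.64024543762207, 10.230754852294922), 79.88768005371094)
13486 ((433.32403564453125, -296.45257568359375), (147.9337615966797, 108.16996765136719), 84.89291381835938)
wheel y [22.8 28.4 34.5] x [-33.8  33. ] top 86.6 1069 x of top -3.7156080654779777
wheel y [-36.9 -30.2 -25. ] x [-31.9  32.3] top 86.9 1127 x of top 0.7855042686677883
```

View pics/w3.png

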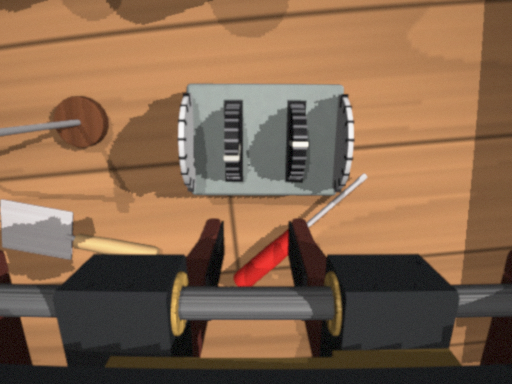

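```bash
cat >> h.py <<'E'
TC=np.array([433.8,-295.8]);TY=-5.2
def tl(x,y):
    c,s=np.cos(np.radians(TY)),np.sin(np.radians(TY));return TC+np.array([c*x-s*y,s*x+c*y])
def stripes(s,rr=35):
    c,s_=np.cos(np.radians(TY)),np.sin(np.radians(TY));Rt=np.array([[c,s_,0],[-s_,c,0],[0,0,1]])
    g=s['im'].astype(int).min(2)
    for n,yy in (('L',30),('R',-30)):
        # predicted rim pixels across wheel for each angle; brightness profile
        A=np.arange(-85,86,1.);B=[]
        for a in A:
            pts=[np.r_[tl(rr*np.sin(np.radians(a)),yy+d),50+rr*np.cos(np.radians(a))] for d in (-3,-1.5,0,1.5,3)]
            uv=proj(s,pts).astype(np.float32)
            B.append(cv2.remap(g.astype(np.float32),uv[:,0].reshape(1,-1),uv[:,1].reshape(1,-1),cv2.INTER_LINEAR).mean())
        B=np.array(B); t=(B.max()+np.median(B))/2; w=np.clip(B-t,0,None); k=B.argmax(); w[abs(A-A[k])>15]=0
        a=(w*A).sum()/w.sum(); print(n,'lean',a.round(1),'digit',((a+70)/20).round(2),'peak',B.max().round(),'med',np.median(B).round())
E
python3 - <<'E'
from h import *
for n in('wrist','top'): print(n);stripes(load(n))
p=now(); print(tl(0,30),tl(0,-30))
E
```

```text
wrist
L lean -18.1 digit 2.59 peak 221.0 med 87.0
R lean 3.1 digit 3.66 peak 241.0 med 86.0
top
L lean -15.5 digit 2.73 peak 180.0 med 75.0
R lean 5.1 digit 3.76 peak 187.0 med 71.0
[ 436.51897741 -265.92346804] [ 431.08102259 -325.67653196]
```

```bash
cat >> h.py <<'E'
def wp(yy,phi,r):
    x,y=tl(r*np.sin(np.radians(phi)),yy); return pose(x,y,50+r*np.cos(np.radians(phi)),TY,-phi)
E
python3 - <<'E'
from h import *
p=now(); p=go(p,wp(30,-23,110),-0.2); p=call(p,[wp(30,-23,80),wp(30,-23,50),wp(30,-23,30)]+[wp(30,-23,30)]*2,-0.2)
print(p[0])
E
```

```text
[0.0,0.128,0.001,-0.104,-0.289,0.839,-0.2,0.0,0.128,0.001,-0.104,-0.289,0.839,-0.2,0.0,0.128,0.001,-0.104,-0.289,0.839,-0.2]
TOO FAR
TOO FAR
TOO FAR
[0.0,0.0,0.0,0.0,0.0,0.375,-0.2,0.0,0.0,0.0,0.0,0.0,0.75,-0.2,0.0,0.0,0.0,0.0,0.0,1.0,-0.2,0.0,0.0,0.0,0.0,0.0,1.0,-0.2,0.0,0.0,0.0,0.0,0.0,1.0,-0.2]
[ 424.84528636 -264.86107893   77.6151456 ]
```

First approach, then check before lowering.

Call:
arm_command(
  rows=[0,0.06,0,-0.05,-0.15,0.4,-0.2,0,0.128,0,-0.104,-0.289,0.839,-0.2,0,0.128,0,-0.104,-0.289,0.839,-0.2,0,0.128,0,-0.104,-0.289,0.839,-0.2,0,0.128,0,-0.104,-0.289,0.839,-0.2],
)

```text
t: 42.75
ee_pos: [391.9, -261.2, 150.3]
orientation: [3.06, -0.139, 0.621]
ft_force: [-0.4, -0.1, -0.0]
width: 35.1
grasp_force: 0.0
```

Call:
arm_command(
  rows=[0,0,0,0,0,0,-0.2,0,0,0,0,0,0,-0.2,0,0,0,0,0,0,-0.2],
)

```text
t: 43.05
ee_pos: [394.6, -262.5, 152.0]
orientation: [3.057, -0.135, 0.624]
ft_force: [0.0, -0.8, 0.1]
width: 35.0
grasp_force: 0.0
```

```bash
python3 - <<'E'
from h import *
p=now();q=wp(30,-23,110);print(p[0],q[0],np.degrees(R.from_matrix(p[1].T@q[1]).as_rotvec()),ctrl.get_obs()['qpos'])
s=snap('wrist');stripes(s)
P=cloud(s).reshape(-1,3);P=P[np.linalg.norm(P[:,:2]-[434,-295],axis=1)<110]
c,s_=np.cos(np.radians(TY)),np.sin(np.radians(TY));L=(P[:,:2]-TC)@np.array([[c,-s_],[s_,c]])
for lo,hi in ((15,45),(-45,-15)):
    m=(L[:,1]>lo)&(L[:,1]<hi)&(P[:,2]>60)&(P[:,2]<95)&(abs(L[:,0])<45);l=L[m];z=P[m,2]
    if m.sum()>20: print('wheel y',np.percentile(l[:,1],[2,50,98]).round(1),'x',np.percentile(l[:,0],[1,99]).round(1),'top',np.percentile(z,99).round(1),m.sum())
call(p,[wp(30,-23,80)]+[wp(30,-23,50)]*2,-.2);call(wp(30,-23,50),[wp(30,-23,30)]*4,-.2)
E
```

```text
[ 394.62905325 -262.54022221  151.95209471] [ 393.71544357 -262.0280413   151.25553388] [-0.00943938 -0.08004253  0.14330126] [-0.76279141  0.27118626  2.23203387  0.68008848  0.39879401  0.29594748]
L lean -17.3 digit 2.64 peak 232.0 med 80.0
R lean 3.8 digit 3.69 peak 244.0 med 73.0
wheel y [24.1 30.1 35.4] x [-33.4  32.1] top 86.4 1358
wheel y [-36.  -28.3 -23.9] x [-33.4  30.7] top 86.9 1833
[0.0,0.0,0.001,-0.015,-0.005,0.378,-0.2,0.0,0.0,0.001,-0.015,-0.005,0.753,-0.2,0.0,0.0,0.001,-0.015,-0.005,0.753,-0.2]
[0.0,0.0,0.0,0.0,0.0,0.25,-0.2,0.0,0.0,0.0,0.0,0.0,0.25,-0.2,0.0,0.0,0.0,0.0,0.0,0.25,-0.2,0.0,0.0,0.0,0.0,0.0,0.25,-0.2]
```

Call:
arm_command(
  rows=[0,0,0,-0.015,-0.005,0.378,-0.2,0,0,0,-0.015,-0.005,0.753,-0.2,0,0,0,-0.015,-0.005,0.753,-0.2,0,0,0,-0.015,-0.005,0.753,-0.2],
)

```text
t: 43.5
ee_pos: [416.0, -263.2, 95.3]
orientation: [3.06, -0.136, 0.622]
ft_force: [-0.6, -0.4, 0.3]
width: 35.0
grasp_force: 0.0
```

Call:
arm_command(
  rows=[0,0,0,0,0,0.12,-0.2,0,0,0,0,0,0.25,-0.2,0,0,0,0,0,0.25,-0.2,0,0,0,0,0,0.25,-0.2],
)

```text
t: 43.9
ee_pos: [424.0, -264.6, 78.3]
orientation: [3.057, -0.136, 0.625]
ft_force: [-0.6, 0.8, 0.1]
width: 35.2
grasp_force: 0.0
```

Call:
arm_command(
  rows=[0,0,0,0,0,0,-1,0,0,0,0,0,0,-1,0,0,0,0,0,0,-1,0,0,0,0,0,0,-1,0,0,0,0,0,0,-1],
)

```text
t: 44.4
ee_pos: [423.9, -265.9, 77.5]
orientation: [3.054, -0.139, 0.623]
ft_force: [-3.8, -4.9, 3.4]
width: 11.6
grasp_force: 30.0
```

```bash
python3 - <<'E'
from h import *
o=ctrl.get_obs();p=now();q=wp(30,-23,30);print(p[0],q[0],np.degrees(R.from_matrix(p[1].T@q[1]).as_rotvec()),o['width'],o['grasp_force'],o['ft_force'],o['t'])
for k in (0,1): 
    L=[wp(30,-23+23.75*k+4.75*(i+1),30) for i in range(5)]; p=call(p if k==0 else wp(30,0.75,30),L,-1)
E
```

```text
[ 423.87255175 -265.85222055   77.536019  ] [ 424.84528636 -264.86107893   77.6151456 ] [ 0.16316435 -0.08141782  0.03495717] 11.59429918731114 30.00326782464981 [-3.75480141 -4.9211738   3.37718561] 44.4
[0.001,-0.027,0.0,0.042,-0.013,0.005,-1,0.001,-0.053,0.0,0.072,-0.013,0.009,-1,0.001,-0.08,0.0,0.103,-0.013,0.015,-1,0.001,-0.106,0.0,0.133,-0.013,0.024,-1,0.001,-0.132,0.0,0.161,-0.013,0.035,-1]
[0.0,-0.026,0.0,0.031,0.0,0.001,-1,0.0,-0.053,0.0,0.062,0.0,0.005,-1,0.0,-0.079,0.0,0.092,0.0,0.012,-1,0.0,-0.106,0.0,0.122,0.0,0.02,-1,0.0,-0.132,0.0,0.151,0.0,0.032,-1]
```

Call:
arm_command(
  rows=[0,-0.027,0,0.036,0,0.003,-1,0,-0.053,0,0.068,0,0.007,-1,0,-0.08,0,0.1,0,0.014,-1,0,-0.106,0,0.13,0,0.023,-1,0,-0.132,0,0.159,0,0.034,-1],
)

```text
t: 44.9
ee_pos: [437.9, -268.0, 80.1]
orientation: [-3.133, 0.141, -0.081]
ft_force: [16.4, 33.2, -12.5]
width: 11.8
grasp_force: 30.0
```

Call:
arm_command(
  rows=[0,-0.026,0,0.031,0,0.001,-1,0,-0.053,0,0.062,0,0.005,-1,0,-0.079,0,0.092,0,0.012,-1,0,-0.106,0,0.122,0,0.02,-1,0,-0.132,0,0.151,0,0.032,-1],
)

```text
t: 45.4
ee_pos: [449.8, -268.2, 76.9]
orientation: [-3.065, 0.124, 0.566]
ft_force: [-1.3, -15.6, -13.0]
width: 12.0
grasp_force: 30.0
```

Call:
arm_command(
  rows=[0,0,0,0,0,0,-1,0,0,0,0,0,0,-1,0,0,0,0,0,0,-1],
)

```text
t: 45.7
ee_pos: [449.8, -268.2, 76.8]
orientation: [-3.066, 0.124, 0.561]
ft_force: [-0.2, -15.7, -5.1]
width: 11.9
grasp_force: 30.0
```

```bash
python3 - <<'E'
from h import *
o=ctrl.get_obs();p=now();q=wp(30,24.5,30);print(p[0],q[0],np.degrees(R.from_matrix(p[1].T@q[1]).as_rotvec()),o['width'],o['grasp_force'],o['ft_force'],o['t'])
E
```

```text
[ 449.78745008 -268.18373621   76.83177988] [ 448.90857332 -267.0510096    77.29883813] [-0.22251772 -3.74060995  0.63315427] 11.90259015211847 30.035483837127686 [ -0.16323063 -15.66990875  -5.12278328] 45.7
```

Call:
arm_command(
  rows=[0,-0.012,0,0.012,-0.01,0,-1,0,-0.02,0,0.022,-0.015,0.001,-1,0,-0.02,0,0.022,-0.015,0.001,-1,0,-0.02,0,0.022,-0.015,0.001,-1],
)

```text
t: 46.1
ee_pos: [451.4, -268.2, 76.0]
orientation: [-3.046, 0.121, 0.657]
ft_force: [-2.8, -20.2, -7.0]
width: 11.8
grasp_force: 30.0
```

Call:
arm_command(
  rows=[0,0,0,0,0,0,-0.2,0,0,0,0,0,0,-0.2,0,0,0,0,0,0,-0.2,0,0,0,0,0,0,-0.2,0,0,0,0,0,0,-0.2],
)

```text
t: 46.6
ee_pos: [450.5, -263.2, 76.2]
orientation: [-3.037, 0.123, 0.66]
ft_force: [0.4, 0.8, -0.9]
width: 35.0
grasp_force: 0.0
```

Call:
arm_command(
  rows=[0,0,0,0,0,-0.4,-0.2,0,0,0,0,0,-0.8,-0.2,0,0,0,0,0,-1,-0.2,0,0,0,0,0,-1,-0.2,0,0,0,0,0,-1,-0.2],
)

```text
t: 47.1
ee_pos: [483.2, -266.9, 148.6]
orientation: [-3.037, 0.123, 0.66]
ft_force: [-0.3, -0.4, -0.1]
width: 34.9
grasp_force: 0.0
```

Call:
arm_command(
  rows=[0,0.04,0,0,0.3,0,-0.2,0,0.04,0,0,0.75,0,-0.2,0,0.04,0,0,0.75,0,-0.2,0,0.04,0,0,0.75,0,-0.2,0,0.04,0,0,0.75,0,-0.2],
)

```text
t: 47.6
ee_pos: [477.8, -326.1, 147.1]
orientation: [-3.075, 0.126, 0.471]
ft_force: [0.1, 0.8, -0.3]
width: 35.4
grasp_force: 0.0
```

```bash
python3 - <<'E'
from h import *
o=ctrl.get_obs();p=now();q=wp(-30,17,110);print(p[0],q[0],np.degrees(R.from_matrix(p[1].T@q[1]).as_rotvec()),o['width'],o['ft_force'],o['t'])
for n in('wrist','top'): print(n);stripes(snap(n))
crop(load('wrist'),'w4.png',100,0,400,260,2.3)
E
```

```text
[ 477.84661184 -326.06676006  147.14636765] [ 463.10954872 -328.59135618  155.19352316] [-0.72824084  0.44741799  0.61771734] 35.39479454930586 [ 0.08103808  0.81691781 -0.31599655] 47.6
wrist
L lean 32.6 digit 5.13 peak 199.0 med 64.0
R lean 1.4 digit 3.57 peak 220.0 med 71.0
top
L lean 36.1 digit 5.31 peak 114.0 med 70.0
R lean 5.1 digit 3.76 peak 155.0 med 58.0
```

View pics/w4.png

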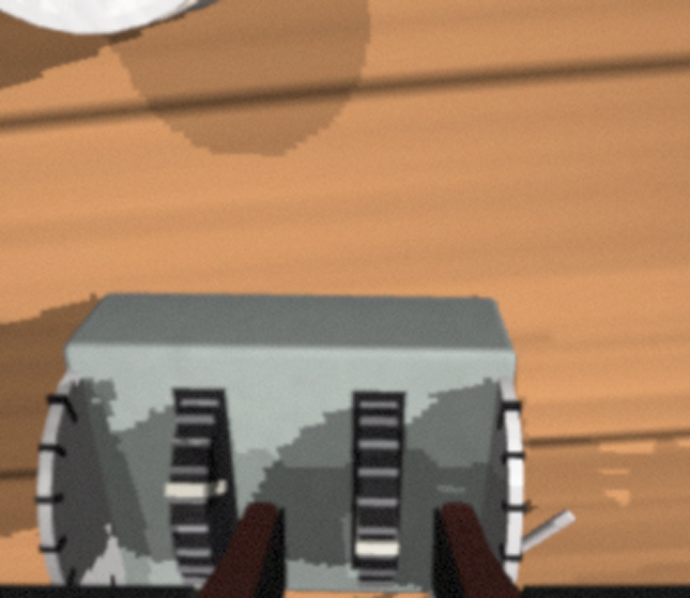

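```bash
python3 - <<'E'
from h import *
p=now();a=wp(-30,17,110);p=call(p,[a]*4,-.2);b=wp(-30,17,55);call(a,[b]*4,-.2);c=wp(-30,17,30);call(b,[c]*4,-.2)
p=c
for k in (0,1):
    L=[wp(-30,17-17*k-3.4*(i+1),30) for i in range(5)]; call(p,L,-1);p=L[-1]
E
```

```text
[-0.004,0.002,0.004,-0.208,0.047,-0.036,-0.2,-0.004,0.002,0.004,-0.208,0.047,-0.036,-0.2,-0.004,0.002,0.004,-0.208,0.047,-0.036,-0.2,-0.004,0.002,0.004,-0.208,0.047,-0.036,-0.2]
[0.0,0.0,0.0,0.0,0.0,0.688,-0.2,0.0,0.0,0.0,0.0,0.0,0.688,-0.2,0.0,0.0,0.0,0.0,0.0,0.688,-0.2,0.0,0.0,0.0,0.0,0.0,0.688,-0.2]
[0.0,0.0,0.0,0.0,0.0,0.313,-0.2,0.0,0.0,0.0,0.0,0.0,0.313,-0.2,0.0,0.0,0.0,0.0,0.0,0.313,-0.2,0.0,0.0,0.0,0.0,0.0,0.313,-0.2]
[0.0,0.019,0.0,-0.022,0.0,0.001,-1,0.0,0.038,0.0,-0.044,0.0,0.003,-1,0.0,0.057,0.0,-0.066,0.0,0.006,-1,0.0,0.076,0.0,-0.088,0.0,0.011,-1,0.0,0.094,0.0,-0.11,0.0,0.016,-1]
[0.0,0.019,0.0,-0.022,0.0,0.001,-1,0.0,0.038,0.0,-0.044,0.0,0.003,-1,0.0,0.057,0.0,-0.066,0.0,0.006,-1,0.0,0.076,0.0,-0.088,0.0,0.011,-1,0.0,0.094,0.0,-0.11,0.0,0.016,-1]
```

Call:
arm_command(
  rows=[0,0,0,-0.208,0.047,-0.036,-0.2,0,0,0,-0.208,0.047,-0.036,-0.2,0,0,0,-0.208,0.047,-0.036,-0.2,0,0,0,-0.208,0.047,-0.036,-0.2],
)

```text
t: 48.1
ee_pos: [463.3, -329.6, 156.1]
orientation: [-3.077, 0.126, 0.467]
ft_force: [0.5, -0.2, 0.4]
width: 35.1
grasp_force: 0.0
```

Call:
arm_command(
  rows=[0,0,0,0,0,0.35,-0.2,0,0,0,0,0,0.688,-0.2,0,0,0,0,0,0.688,-0.2,0,0,0,0,0,0.688,-0.2],
)

```text
t: 48.5
ee_pos: [447.2, -327.5, 103.4]
orientation: [-3.077, 0.126, 0.469]
ft_force: [0.2, -0.2, 0.1]
width: 35.2
grasp_force: 0.0
```

```bash
python3 - <<'E'
from h import *
p=now();q=wp(-30,17,55);print(p[0],q[0],np.degrees(R.from_matrix(p[1].T@q[1]).as_rotvec()))
p=call(p,[wp(-30,17,30)]*4,-.2)
E
```

```text
[ 447.15309116 -327.54035692  103.40886891] [ 447.09528566 -327.13394407  102.59676158] [-0.68017217  0.36304791  0.59759146]
[-0.004,0.002,0.003,0.004,-0.001,0.323,-0.2,-0.004,0.002,0.003,0.004,-0.001,0.323,-0.2,-0.004,0.002,0.003,0.004,-0.001,0.323,-0.2,-0.004,0.002,0.003,0.004,-0.001,0.323,-0.2]
```

Call:
arm_command(
  rows=[-0.004,0.002,0.003,0.004,0,0.16,-0.2,-0.004,0.002,0.003,0.004,0,0.323,-0.2,-0.004,0.002,0.003,0.004,0,0.323,-0.2,-0.004,0.002,0.003,0.004,0,0.323,-0.2],
)

```text
t: 48.9
ee_pos: [439.9, -326.7, 78.9]
orientation: [-3.092, 0.138, 0.461]
ft_force: [0.1, -0.2, 1.1]
width: 34.7
grasp_force: 0.0
```

Call:
arm_command(
  rows=[0,0,0,0,0,0,-1,0,0,0,0,0,0,-1,0,0,0,0,0,0,-1,0,0,0,0,0,0,-1,0,0,0,0,0,0,-1],
)

```text
t: 49.4
ee_pos: [439.9, -327.6, 78.9]
orientation: [-3.094, 0.139, 0.46]
ft_force: [-1.1, -5.0, 1.6]
width: 12.3
grasp_force: 30.0
```

```bash
python3 - <<'E'
from h import *
o=ctrl.get_obs();p=now();q=wp(-30,17,30);print(p[0],q[0],np.degrees(R.from_matrix(p[1].T@q[1]).as_rotvec()),o['ft_force'],o['width'])
E
```

```text
[ 439.87398669 -327.57634886   78.89520732] [ 439.81607517 -326.47148402   78.68914268] [ 0.15406043 -0.08085206  0.04799039] [-1.08967706 -4.97372306  1.59269031] 12.252685185731801
```

Call:
arm_command(
  rows=[0,0.019,0,-0.022,0,0.001,-1,0,0.038,0,-0.044,0,0.003,-1,0,0.057,0,-0.066,0,0.006,-1,0,0.076,0,-0.088,0,0.011,-1,0,0.094,0,-0.11,0,0.016,-1],
)

```text
t: 49.9
ee_pos: [431.2, -326.8, 80.4]
orientation: [3.136, -0.141, 0.004]
ft_force: [1.9, -2.8, -5.1]
width: 11.9
grasp_force: 30.0
```

Call:
arm_command(
  rows=[0,0.019,0,-0.022,0,0.001,-1,0,0.038,0,-0.044,0,0.003,-1,0,0.057,0,-0.066,0,0.006,-1,0,0.076,0,-0.088,0,0.011,-1,0,0.094,0,-0.11,0,0.016,-1],
)

```text
t: 50.4
ee_pos: [422.2, -326.1, 79.3]
orientation: [3.087, -0.139, 0.463]
ft_force: [9.4, 4.4, -2.5]
width: 11.9
grasp_force: 30.0
```

Call:
arm_command(
  rows=[0,0,0,0,0,0,-1,0,0,0,0,0,0,-1,0,0,0,0,0,0,-1],
)

```text
t: 50.7
ee_pos: [422.3, -326.0, 79.2]
orientation: [3.089, -0.138, 0.457]
ft_force: [-7.5, -4.9, 9.5]
width: 12.4
grasp_force: 30.0
```

```bash
python3 - <<'E'
from h import *
o=ctrl.get_obs();p=now();q=wp(-30,-17,30);print(p[0],q[0],np.degrees(R.from_matrix(p[1].T@q[1]).as_rotvec()),o['ft_force'],o['width'])
E
```

```text
[ 422.31393959 -325.95320991   79.24977532] [ 422.34597001 -324.8815799    78.68914268] [0.11687905 0.14618989 0.09878804] [-7.50200379 -4.86917156  9.4640774 ] 12.354102758200982
```

Call:
arm_command(
  rows=[0,0,0,0,0,0,-0.2,0,0,0,0,0,0,-0.2,0,0,0,0,0,0,-0.2,0,0,0,0,0,0,-0.2,0,0,0,0,0,0,-0.2],
)

```text
t: 51.2
ee_pos: [422.1, -324.7, 78.4]
orientation: [3.092, -0.138, 0.458]
ft_force: [0.4, -0.1, 1.1]
width: 34.7
grasp_force: 0.0
```

Call:
arm_command(
  rows=[0,0,0,0,0,-0.4,-0.2,0,0,0,0,0,-0.8,-0.2,0,0,0,0,0,-1,-0.2,0,0,0,0,0,-1,-0.2],
)

```text
t: 51.6
ee_pos: [399.4, -323.7, 157.2]
orientation: [3.088, -0.138, 0.462]
ft_force: [0.7, 0.2, -0.5]
width: 34.9
grasp_force: 0.0
```

Call:
arm_command(
  rows=[0,-0.094,0,0.1,-0.5,-0.8,-0.2,0,-0.094,0,0.1,-0.5,-0.8,-0.2,0,-0.094,0,0.1,-0.5,-0.8,-0.2,0,-0.094,0,0.1,-0.5,-0.8,-0.2,0,-0.094,0,0.1,-0.5,-0.8,-0.2],
)

```text
t: 52.1
ee_pos: [391.4, -281.2, 217.2]
orientation: [-3.137, 0.139, 0.002]
ft_force: [0.1, -0.2, 0.4]
width: 35.4
grasp_force: 0.0
```

Call:
arm_command(
  rows=[0,0,0,0,0,0,-0.2,0,0,0,0,0,0,-0.2,0,0,0,0,0,0,-0.2],
)

```text
t: 52.4
ee_pos: [391.0, -282.0, 218.0]
orientation: [-3.138, 0.142, 0.002]
ft_force: [0.3, 0.2, -1.4]
width: 35.2
grasp_force: 0.0
```

```bash
python3 - <<'E'
from h import *
import h
print(now()[0],ctrl.get_obs()['t'])
S={n:snap(n) for n in('wrist','top','side')}
for n in S: print(n);stripes(S[n])
crop(S['wrist'],'w5.png',120,40,400,250,2.8)
P=cloud(S['wrist']).reshape(-1,3);Q=P[(np.linalg.norm(P[:,:2]-[434,-295],axis=1)<110)&(abs(P[:,2]-50)<3)];print(cv2.minAreaRect(Q[:,:2].astype(np.float32)),np.median(Q[:,2]))
E
```

```text
[ 391.01619528 -282.01995171  218.02892778] 52.4
wrist
L lean 33.8 digit 5.19 peak 238.0 med 91.0
R lean -31.8 digit 1.91 peak 193.0 med 85.0
top
L lean 36.3 digit 5.32 peak 177.0 med 75.0
R lean -29.3 digit 2.04 peak 156.0 med 71.0
side
L lean 60.6 digit 6.53 peak 229.0 med 96.0
R lean -29.6 digit 2.02 peak 242.0 med 91.0
((433.1363830566406, -295.9490966796875), (148.5108184814453, 108.84278106689453), 84.3876953125) 49.92659282935739
```

View pics/w5.png

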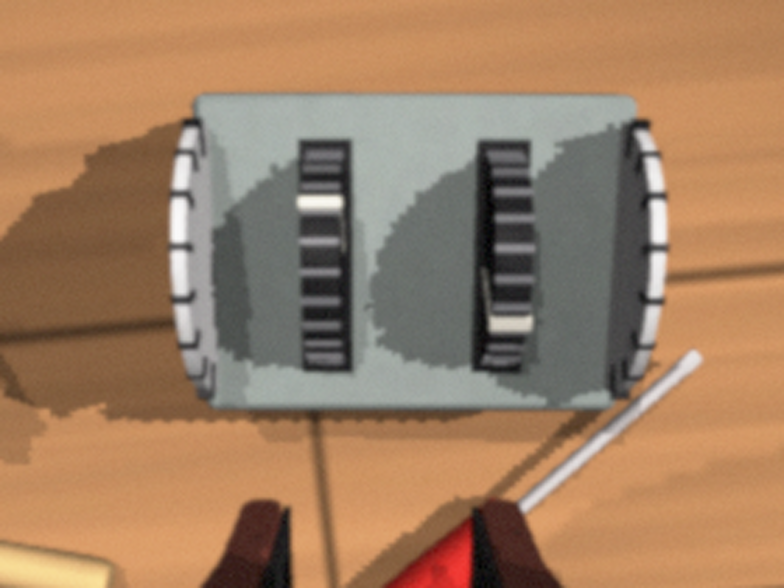

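```bash
python3 - <<'E'
from h import *
s=load('wrist')
for yy in (71,-71):
    for a in (50,30,10,-10,-30):
        P=np.r_[tl(46*np.sin(np.radians(a)),yy),50+46*np.cos(np.radians(a))]
        u,v=proj(s,P)[0]; print(yy,a,round((u-120+.5)*2.8-.5),round((v-40+.5)*2.8-.5,1))
for n,yy,a in (('L',30,30),('L',30,34),('R',-30,-30)):
    u,v=proj(s,np.r_[tl(35*np.sin(np.radians(a)),yy),50+35*np.cos(np.radians(a))])[0];print(n,a,round((u-120+.5)*2.8-.5),round((v-40+.5)*2.8-.5,1))
E
```

```text
71 50 183 149.3
71 30 177 191.4
71 10 176 244.1
71 -10 179 298.1
71 -30 186 344.1
-71 50 649 149.8
-71 30 656 191.8
-71 10 658 244.4
-71 -10 653 298.4
-71 -30 645 344.3
L 30 318 208.6
L 34 318 201.5
R -30 509 321.4
```

```bash
python3 - <<'E'
from h import *
TC[:]=[433.0,-296.2]
import h; 
p=now();a=wp(30,0,105);call(p,[a]*4,-.2);b=wp(30,0,30);call(a,[b]*4,-.2);print(a[0])
E
```

```text
[0.0,0.0,0.0,0.534,-0.247,0.793,-0.2,0.0,0.0,0.0,0.534,-0.247,0.793,-0.2,0.0,0.0,0.0,0.534,-0.247,0.793,-0.2,0.0,0.0,0.0,0.534,-0.247,0.793,-0.2]
[0.0,0.0,0.0,0.0,0.0,0.938,-0.2,0.0,0.0,0.0,0.0,0.0,0.938,-0.2,0.0,0.0,0.0,0.0,0.0,0.938,-0.2,0.0,0.0,0.0,0.0,0.0,0.938,-0.2]
[ 435.71897741 -266.32346804  155.        ]
```

Call:
arm_command(
  rows=[0,0,0,0.3,-0.15,0.4,-0.2,0,0,0,0.534,-0.247,0.793,-0.2,0,0,0,0.534,-0.247,0.793,-0.2,0,0,0,0.534,-0.247,0.793,-0.2,0,0,0,0.534,-0.247,0.793,-0.2],
)

```text
t: 53.05
ee_pos: [435.8, -266.6, 156.2]
orientation: [3.137, -0.141, -0.0]
ft_force: [-0.6, 0.6, 0.7]
width: 34.7
grasp_force: 0.0
```

Call:
arm_command(
  rows=[0,0,0,0,0,0.3,-0.2,0,0,0,0,0,0.6,-0.2,0,0,0,0,0,0.938,-0.2,0,0,0,0,0,0.938,-0.2,0,0,0,0,0,0.938,-0.2],
)

```text
t: 53.55
ee_pos: [435.9, -266.8, 81.3]
orientation: [3.137, -0.142, -0.0]
ft_force: [0.7, -0.3, -0.2]
width: 35.6
grasp_force: 0.0
```

Call:
arm_command(
  rows=[0,0,0,0,0,0,-1,0,0,0,0,0,0,-1,0,0,0,0,0,0,-1,0,0,0,0,0,0,-1,0,0,0,0,0,0,-1],
)

```text
t: 54.05
ee_pos: [436.4, -267.0, 81.1]
orientation: [3.136, -0.14, 0.001]
ft_force: [-2.5, -3.5, 8.0]
width: 12.1
grasp_force: 30.0
```

Call:
arm_command(
  rows=[0,0.009,0,-0.01,0,0,-1,0,0.018,0,-0.021,0,0,-1,0,0.027,0,-0.031,0,0.001,-1,0,0.027,0,-0.031,0,0.001,-1,0,0.027,0,-0.031,0,0.001,-1],
)

```text
t: 54.55
ee_pos: [433.8, -266.8, 81.1]
orientation: [3.13, -0.141, 0.134]
ft_force: [-2.5, -2.7, 6.7]
width: 11.8
grasp_force: 30.0
```

Call:
arm_command(
  rows=[0,0,0,0,0,0,-0.2,0,0,0,0,0,0,-0.2,0,0,0,0,0,0,-0.2,0,0,0,0,0,0,-0.2,0,0,0,0,0,0,-0.2],
)

```text
t: 55.05
ee_pos: [433.4, -265.8, 79.9]
orientation: [3.131, -0.14, 0.131]
ft_force: [0.6, -0.7, 1.5]
width: 35.0
grasp_force: 0.0
```

Call:
arm_command(
  rows=[0,0,0,0,0,-0.4,-0.2,0,0,0,0,0,-0.8,-0.2,0,0,0,0,0,-1,-0.2,0,0,0,0,0,-1,-0.2],
)

```text
t: 55.45
ee_pos: [427.9, -266.1, 161.9]
orientation: [3.129, -0.14, 0.137]
ft_force: [-0.2, -0.6, -0.2]
width: 35.0
grasp_force: 0.0
```

Call:
arm_command(
  rows=[0,-0.027,0,-0.55,0.25,-0.75,-0.2,0,-0.027,0,-0.55,0.25,-0.75,-0.2,0,-0.027,0,-0.55,0.25,-0.75,-0.2,0,-0.027,0,-0.55,0.25,-0.75,-0.2,0,-0.027,0,-0.55,0.25,-0.75,-0.2],
)

```text
t: 55.95
ee_pos: [376.1, -280.2, 214.4]
orientation: [-3.138, 0.141, 0.004]
ft_force: [-0.2, -0.1, -0.9]
width: 34.7
grasp_force: 0.0
```

Call:
arm_command(
  rows=[0,0,0,0,0,0,-0.2,0,0,0,0,0,0,-0.2,0,0,0,0,0,0,-0.2],
)

```text
t: 56.25
ee_pos: [376.3, -280.6, 215.3]
orientation: [3.138, -0.14, -0.003]
ft_force: [-0.0, -0.2, -0.4]
width: 35.2
grasp_force: 0.0
```

```bash
python3 - <<'E'
from h import *
print(now()[0],ctrl.get_obs()['t'])
S={n:snap(n) for n in('wrist','top')}
for n in S: print(n);stripes(S[n])
tins(S['top'],TINS)
P=cloud(S['top']).reshape(-1,3);P=P[(P[:,2]>212)&(P[:,2]<228)]
for c in ([628,184],[634,224]):
    Q=P[np.linalg.norm(P[:,:2]-c,axis=1)<18]; print(len(Q),cv2.minAreaRect(Q[:,:2].astype(np.float32)))
E
```

```text
[ 376.31943557 -280.56767938  215.32069481] 56.25
wrist
L lean 28.9 digit 4.94 peak 242.0 med 89.0
R lean -31.5 digit 1.92 peak 196.0 med 83.0
top
L lean 31.2 digit 5.06 peak 180.0 med 79.0
R lean -29.3 digit 2.04 peak 154.0 med 71.0
A c [ 643.9 -119. ] r 37.0 lid z 64.7 n 546
B c [ 625.  -276.7] r 41.1 lid z 82.4 n 699
C c [448.7 197.4] r 37.1 lid z 64.2 n 588
D c [444.6 350.1] r 41.7 lid z 82.6 n 771
42 ((630.2125854492188, 184.8450164794922), (20.37139129638672, 9.481983184814453), 89.57691955566406)
42 ((637.9443969726562, 220.91952514648438), (18.58485984802246, 10.2177152633667), 80.30036163330078)
```

```bash
python3 - <<'E'
from h import *
q=np.load('rail.npy');c,s_=np.cos(q[2]),np.sin(q[2]);M=np.array([[c,s_],[-s_,c]])
s=load('side');W=cloud(s).reshape(-1,3);im=s['im'].reshape(-1,3).astype(int)
L=(W[:,:2]-q[:2])@M.T; reg=(L[:,0]>85)&(L[:,0]<185)&(abs(L[:,1]+58)<40)
y=reg&(W[:,2]>90)&(W[:,2]<135)&(im[:,0]-im[:,2]>50)
print('knobs');H,e=np.histogram(L[y,0],np.arange(88,176,4));print(dict(zip(e.astype(int),H)),np.median(W[y,2]),np.median(L[y,1]))
for lo,hi in((180,195),(195,208),(208,224)):
    m=reg&(W[:,2]>lo)&(W[:,2]<hi);H,e=np.histogram(L[m,0],np.arange(96,184,3));print(lo,{int(a):int(b) for a,b in zip(e,H) if b})
m=reg&(im.max(1)<45)&(abs(W[:,2]-170)<20);print('collar',np.percentile(L[m,0],[5,50,95]),m.sum())
E
```

```text
knobs
{np.int64(88): np.int64(0), np.int64(92): np.int64(0), np.int64(96): np.int64(6), np.int64(100): np.int64(7), np.int64(104): np.int64(9), np.int64(108): np.int64(19), np.int64(112): np.int64(20), np.int64(116): np.int64(32), np.int64(120): np.int64(38), np.int64(124): np.int64(28), np.int64(128): np.int64(19), np.int64(132): np.int64(2), np.int64(136): np.int64(2), np.int64(140): np.int64(7), np.int64(144): np.int64(12), np.int64(148): np.int64(21), np.int64(152): np.int64(28), np.int64(156): np.int64(34), np.int64(160): np.int64(30), np.int64(164): np.int64(31), np.int64(168): np.int64(23)} 118.66353579779525 -47.001057459239874
180 {102: 3, 105: 1, 108: 13, 111: 1, 114: 4, 117: 5, 120: 11, 123: 11, 141: 5, 144: 6, 147: 5, 150: 5, 153: 9, 156: 7, 159: 11, 162: 9, 165: 8, 168: 18, 171: 3}
195 {105: 5, 108: 4, 111: 5, 114: 3, 117: 5, 120: 13, 123: 8, 141: 4, 144: 4, 147: 6, 150: 5, 153: 5, 156: 7, 159: 9}
208 {102: 3, 105: 6, 108: 10, 111: 10, 114: 9, 117: 9, 120: 9, 123: 13, 138: 2, 141: 6, 144: 7, 147: 10, 150: 12, 153: 7, 156: 8, 159: 15}
collar [163.31308063 169.59222108 171.9242072 ] 94
```

```bash
python3 -c "
from h import *
print(ctrl.close_job())"
```

```text
the job is handed in; nothing more can be done
None
```

I handed the job in at about 56 s. The leading hanger is against the stop and the other against it, all four tin lids are home, and after that the timer was set to about 5 on the left and 2 on the right. The leading hanger leans a few degrees where the knobs touch, and no verdict came back.

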